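# Set up the rotary blank feeder

## Task

Make the blank feeder ready to run: turn the dial (too wide to grip, so work on its edge) until its notch squarely faces the mouth of the hopper chute, and only then draw the hopper's slide gate straight up until it hits its end stop, and let go. Leave the dial lined up and do not disturb the other things lying on the bench.

Things in the scene. Friction and masses are not known exactly. Their poses are not given: they have to be found in the camera images.
- feeder: Fixed pedestal under the dial: 170 x 170 x 12 mm dark foot plate and a grey pillar, 116 mm across, up to 37 mm. Origin: on the bench, on the dial's vertical axis. The dial is a flat aluminium disc 160 mm across, 22 mm thick, top face 60 mm above the bench, with one notch in its rim and three square ears standing out at 90, 180 and 270 degrees from the notch.
- dial (a joint): Turn of the dial, rad, positive counter-clockwise seen from above; at 0 the notch points along the feeder's own x axis (not at the chute). Turns freely either way, several turns. Stiff bearing: about 0.2 N m friction (2 N at the ears); it stays where it is left.
- notch (a point): Middle of the open mouth of the dial's notch: on the dial's top face (60 mm high), 80 mm from the axis. The notch is about 60 mm wide at the rim and 30 mm deep.
- ear_a (a point): Centre of the top face of an ear, 60 mm high, 95 mm from the axis, 90 degrees counter-clockwise from the notch. Each ear reaches from 80 to 110 mm from the axis, is 22 mm wide and 22 mm thick; beside and below it the space is free down to the 12 mm foot plate.
- ear_b (a point): The same for the ear opposite the notch.
- ear_c (a point): The same for the ear 90 degrees clockwise from the notch.
- chute_mouth (a point): Middle of the hopper chute's mouth, 80 mm from the dial's axis, given at 60 mm height: where the notch must come. The steel chute is 46 mm wide, its lip just above the rim; ears pass under it. The fixed hopper runs radially outwards from here to 290 mm from the axis, up to 130 mm wide; its walls and the gate guides (from 145 mm on) are 170 mm high.
- gate (a joint): How far the slide gate is drawn up, m: 0 is closed (down), 0.060 is the end stop. It takes about 7 N to draw and stays where it is left.
- gate_handle (a point): Centre of the crossbar on top of the gate, 206 mm high when closed, 160 mm from the dial's axis towards the chute. The bar is 80 mm long (level, square to the line from dial axis to chute mouth), 14 mm thick, 16 mm high; pinch it across its thickness from above. Below it is only a thin neck and plate, 6 mm thick, down to the hopper's top at 170 mm.
- drilled_plate: Bystander: brass plate 120 x 120 x 10 mm with 16 holes, lying flat; origin under its centre.
- wrench: Bystander: steel wrench 180 mm long, lying flat along its own x; origin under its middle.
- screwdriver: Bystander: black-handled screwdriver 190 mm long, lying along its own x; origin under its middle.
- blank_stack: Bystander: three round steel blanks in one stack, 60 mm across, 42 mm high; origin under its centre.
- mug: Bystander: white mug, 80 mm across, 95 mm high; origin under its centre.
- oil_jar: Bystander: grey closed jar with black lid, 70 mm across, 120 mm high; origin under its centre.
- parts_tray: Bystander: grey plastic tray 200 x 140 x 50 mm with a few parts; origin under its centre.
Not all that is in view belongs to the job. There is more than one size of the part that bears chute_mouth; the job needs the larger.

How it is judged (in metres and radians):
On the way, in this order (a step that is already met when the one before it is completed fails the run):
1. with the gate still closed, the dial is turned until its notch faces the chute mouth, and rests there (horizontal distance between notch and chute_mouth below 0.01 m and value of joint gate below 0.01 m and velocity of joint dial between -0.05 and 0.05 rad/s), for 0.2 s.
2. the slide gate is drawn up to its end stop (value of joint gate above 0.055 m), for 0.2 s.
At the end, for the whole second after the job is handed in: The notch's middle is within 10 mm of the middle of the chute mouth, the dial is at rest, and the gate is drawn up to its end stop (more than 55 of its 60 mm) and stays there released (horizontal distance between notch and chute_mouth below 0.01 m and value of joint gate above 0.055 m and velocity of joint dial between -0.05 and 0.05 rad/s); the robot touches nothing.
It fails at once if one of the bystanders is pushed more than 25 mm from where it lay (distance of any of drilled_plate, wrench, screwdriver, blank_stack, mug, oil_jar, parts_tray from where it was at the start of the episode above 0.025 m).
It also fails if it takes over 72 s, if anything falls off the work surface, if the arm or the gripper's body presses on something with over 40 N, if the wrist force passes 120 N, or if a joint passes its speed limit or range.

## Robot

A 6-joint arm with a two-finger parallel gripper is mounted at the origin on the work surface. World frame = base frame: x ahead of the robot, y to its left, z up, the work surface at z = 0. Lengths are in m, angles in degrees, forces in N, time in s.
With the tool pointing down it reaches from about 0.3 to 0.75 m from the base axis. Payload 8.5 kg.
Tool frame: the origin (TCP) lies midway between the tips of the shut fingers; the grasp point (between the pads) lies 19 mm behind it; z points along the fingers, y is the direction in which the jaws open and shut (so a half turn about z gives the same grasp; the last joint's range is limited). The gripper opens to 88 mm and grips with 3 to 60 N. Pads are 18 mm wide; open, the fingers measure 123 mm over their backs; the gripper's body (75 mm by 187 mm) begins 45 mm behind the grasp point.
Start: joints at [59.112, 21.807, 74.336, -0, 83.858, -12.336], TCP at [0.175, 0.521, 0.215] pointing down, gripper open.
Joint ranges: [-178.18, 178.18], [-50.72, 133.34], [12.68, 142.11], [-81.47, 261.47], [9.98, 163.14], [-165.26, 165.26]. Speed limits (degrees/s): [136.94, 136.94, 180, 180, 180, 180].

## Interface

Orientations are given as [roll, pitch, yaw] about the fixed x, y, z axes, in that order (R = Rz(yaw) Ry(pitch) Rx(roll)).
In Python, from plant import r, cams gives the robot as it stands.
- The arm moves only by the tool arm_command, never from a script. Its argument "commands" is a list of rows, each a list of 7 numbers: the closure in counts, from 0 (fully open) to 255 (shut), then the shift along the world's x, y, z in mm, then the turn, a rotation vector about the world's x, y, z in degrees. In form: [[gripper, tx, ty, tz, ax, ay, az], ...]. A call has 1 to 5 rows; each row shifts and turns the commanded pose from where the row before left it; what a row does not reach is not made up. A row lasts 1/10 s, in which the tool goes at most 50 mm and 8.59 degrees, less where a joint would pass 70% of its speed; a pose out of reach is approached as far as the arm can. A call with a gripper value outside its range is refused whole. The fingers move at their own pace and stop on an object; "squeeze" is the grip in N (left out, the last holds). Time passes only in rows, so rows that do not move let the fingers close. It gives the time, the measured TCP pose, the force and the opening at its end, in the units of the state.
- r.sense(): the state, without advancing time (a new reading comes with each control period).
- cams.snapshot(name): name is "side" or "top" or "wrist"; returns a dict with "frame" (480x640x3 uint8, blue, green, red), "range_z" (480x640 float32, m along the optical axis (not along the pixel's ray), 0 where there is no reading), "mtx" (3x3 intrinsics, pixels), "view" (4x4, takes a point from world to camera coordinates); the wrist camera has in their place "T_tool_cam" (4x4, takes a point from camera to tool coordinates, whose origin is the TCP and whose axes are the flange's). Camera axes: x right, y up, looking along -z (the intrinsics and any distortion apply to the point x, -y, -z); pixel columns grow to the right and rows downward; lengths in m; the calibration is good to about 2 mm. The wrist camera is an equidistant fisheye: a pixel r from the principal point sees the ray r / f radians off the axis. A picture is of the moment at which its call begins: read the wrist's pose just before it.
- r.job_done(): hands the job in, once; it reports no verdict.
The state is a dict: "t": time; "joint_positions": joint angles; "qd": joint speeds; "effort": joint torques, N m; "eef_pos": TCP position; "tcp_rot": TCP orientation; "wrist_force": force on the tool from outside, world axes, zero at the start; "torque": the same for the moment, N m; "width": opening from 0.0 (shut) to 1.0 (fully open).
Only numpy, scipy, OpenCV 4.12 (cv2) and the standard library are available. Lean on these libraries where they do the work, as an engineer would, in place of code of your own. Each camera call takes 0.05 s, during which the arm holds its last target.

## Working session

There is one attempt and no reset: what is moved stays moved. The work goes in short steps, Python scripts to look and compute and a tool call to move; the robot and the scene stay as the last step left them, time stands still between calls to the robot, and variables do not carry over. Pictures are saved under pics/ and viewed, and the job is handed in when it is done.

Besides the shell and the picture viewer there is one more tool, called after "Emit:" as name(argument=value, ...), one argument or row to a line, values as JSON. arm_command: Moves the arm, as the interface text tells. Its arguments: {"type":"object","properties":{"commands":{"type":"array"},"squeeze":{"type":"number"}},"required":["commands"]}

```bash
mkdir -p pics; ls; python3 - <<'E'
from plant import r,cams
import cv2,numpy as np
s=r.sense();print(s)
for n in("side","top","wrist"):
    d=cams.snapshot(n);cv2.imwrite(f"pics/{n}0.png",d["frame"]);print(n,d["mtx"],d.get("view",d.get("T_tool_cam")),[k for k in d])
    np.savez(f"{n}0.npz",**{k:v for k,v in d.items() if isinstance(v,np.ndarray)})
E
```

```text
pics
{'t': 0.0, 'joint_positions': array([ 5.91114290e+01,  2.18410126e+01,  7.43868807e+01, -8.56669569e-04,
        8.38612851e+01, -1.23354251e+01]), 'qd': array([-0.12103522, -0.02094327, -0.03041285,  0.02736225,  0.01988395,
        0.00018325]), 'effort': array([ 5.26662207e-04, -4.37932420e+01, -2.24550819e+01,  7.13800918e-02,
        3.53282341e-02, -8.30503086e-05]), 'eef_pos': array([0.17482229, 0.52111083, 0.21472509]), 'tcp_rot': array([-1.79912699e+02, -1.82196078e-02,  1.61446933e+02]), 'wrist_force': array([-0.64381223,  0.83071574,  0.08255109]), 'torque': array([ 0.0712467 , -0.02492521,  0.00830419]), 'width': 0.9975980470678066}
side [[492.63378881   0.         320.75732106]
 [  0.         492.63378881 243.79630937]
 [  0.           0.           1.        ]] [[ 0.8052994  -0.59285104 -0.00452961 -0.4344518 ]
 [ 0.339353    0.45466858  0.823478   -0.27961664]
 [-0.48614032 -0.66468348  0.56733011 -0.9639707 ]
 [ 0.          0.          0.          1.        ]] ['frame', 'range_z', 'mtx', 'view']
top [[453.09727614   0.         324.38198715]
 [  0.         453.09727614 243.30517437]
 [  0.           0.           1.        ]] [[ 0.00411852 -0.99998705  0.00299087 -0.01213794]
 [ 0.97895985  0.00464207  0.20400017 -0.54836399]
 [-0.20401141  0.00208776  0.97896628 -1.12036882]
 [ 0.          0.          0.          1.        ]] ['frame', 'range_z', 'mtx', 'view']
wrist [[371.64829954   0.         326.27905444]
 [  0.         371.64829954 236.24968764]
 [  0.           0.           1.        ]] [[ 6.19155666e-04  9.51301016e-01  3.08262864e-01  7.98137089e-02]
 [ 9.99999500e-01 -3.46793165e-04 -9.38324724e-04  3.55476099e-04]
 [-7.85725809e-04  3.08263291e-01 -9.51300755e-01 -1.69080446e-01]
 [ 0.00000000e+00  0.00000000e+00  0.00000000e+00  1.00000000e+00]] ['frame', 'range_z', 'mtx', 'T_tool_cam']
```

View pics/top0.png

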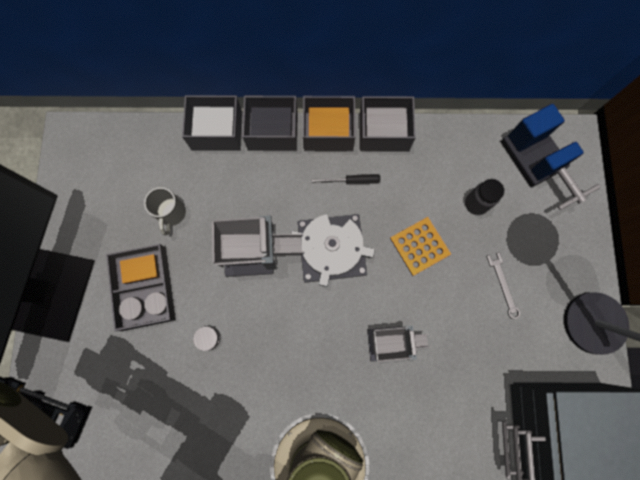

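View pics/side0.png

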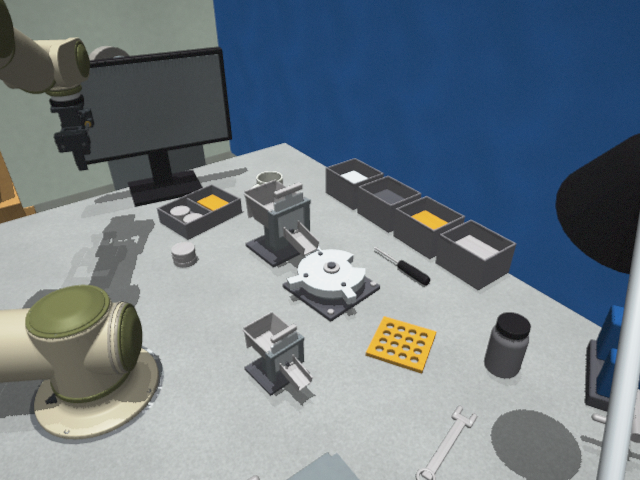

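View pics/wrist0.png

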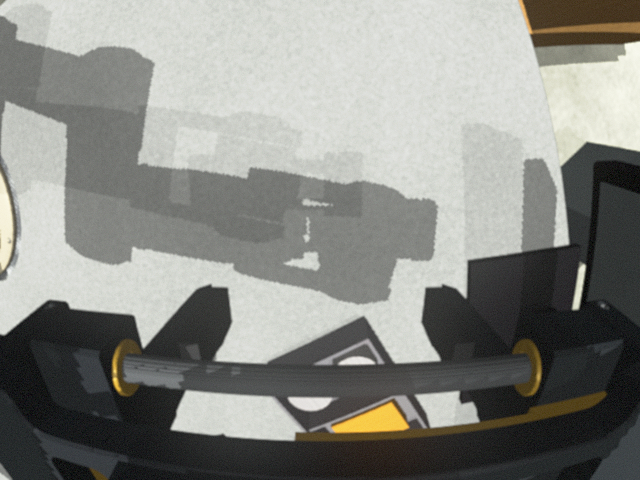

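The top view shows two hoppers. The big one is at (245,243), its chute reaching to the dial at (333,245). A smaller free-standing one is at (393,343). The large one fits, because it is wider and sits radially at the dial. I'll confirm this in an enlarged crop.

```bash
cat > h.py <<'E'
import numpy as np,cv2
def ray(d,u,v):
    K=d["mtx"];V=d["view"];R=V[:3,:3];t=V[:3,3]
    c=np.array([(u-K[0,2])/K[0,0],-(v-K[1,2])/K[1,1],-1.0])
    return -R.T@t, R.T@c
def plane(d,u,v,z):
    o,w=ray(d,u,v);return o+w*((z-o[2])/w[2])
def proj(d,p):
    K=d["mtx"];V=d["view"];c=V[:3,:3]@np.asarray(p)+V[:3,3]
    return K[0,0]*c[0]/-c[2]+K[0,2],K[1,1]*c[1]/c[2]+K[1,2]
def cloud(d):
    K=d["mtx"];V=d["view"];Z=d["range_z"].astype(float)
    v,u=np.mgrid[:480,:640]
    c=np.stack([(u-K[0,2])/K[0,0]*Z,-(v-K[1,2])/K[1,1]*Z,-Z],-1)
    P=(c-V[:3,3])@V[:3,:3];P[Z==0]=np.nan
    return P
E
python3 - <<'E'
import numpy as np,cv2
from h import *
d=dict(np.load("top0.npz"))
im=d["frame"][190:310,200:400];cv2.imwrite("pics/topcrop.png",cv2.resize(im,None,fx=4,fy=4,interpolation=cv2.INTER_CUBIC))
P=cloud(d);z=P[...,2]
print(np.nanmin(z[200:300,220:380]),np.nanmax(z[200:300,220:380]))
m=((z>0.05)&(z<0.07));m[:, :200]=0;m[:,400:]=0;m[:190]=0;m[300:]=0
zz=np.clip(z/0.25*255,0,255);cv2.imwrite("pics/topz.png",cv2.resize(np.nan_to_num(zz)[190:310,200:400].astype(np.uint8),None,fx=4,fy=4,interpolation=cv2.INTER_NEAREST))
print(m.sum(),np.nanmedian(z[m]))
d=dict(np.load("side0.npz"))
im=d["frame"][170:330,230:390];cv2.imwrite("pics/sidecrop.png",cv2.resize(im,None,fx=3.7,fy=3.7,interpolation=cv2.INTER_CUBIC))
E
```

```text
-0.01020645908881333 0.2178119671311455
3016 0.059704190401128315
```

View pics/topcrop.png

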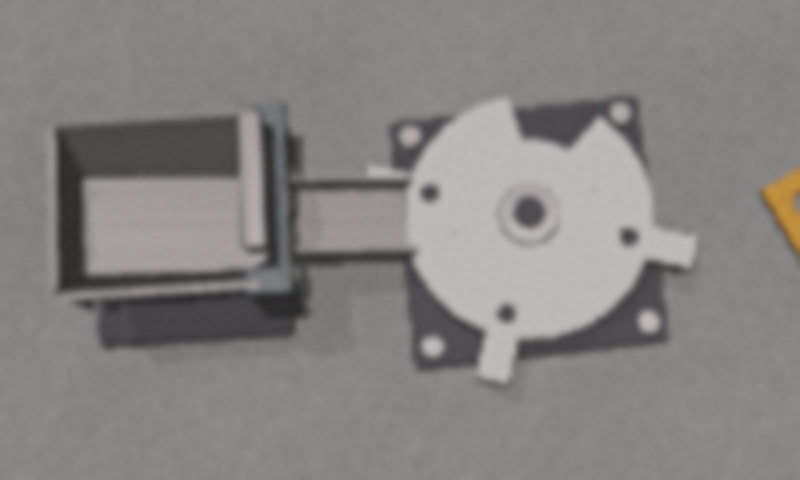

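View pics/topz.png

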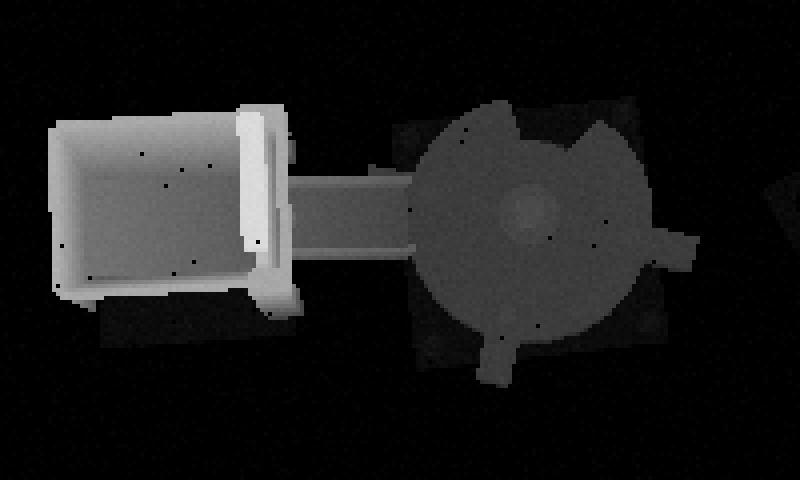

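View pics/sidecrop.png

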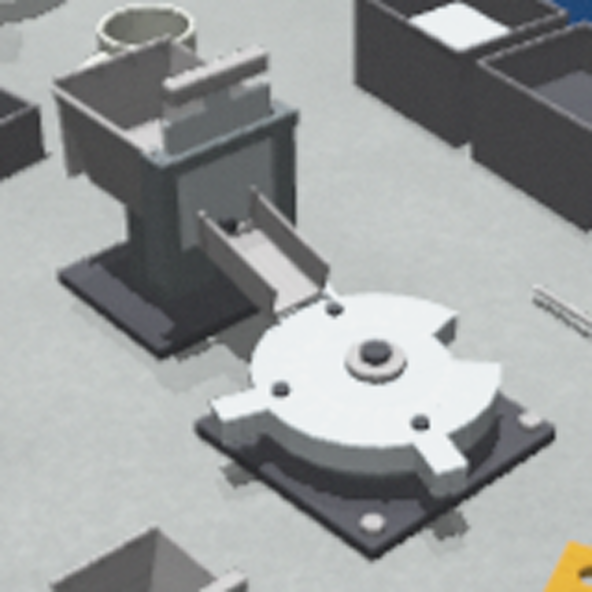

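The crop shows the notch at about (560,125). One ear is under the chute at (380,172), and the others are at (495,365) and (680,248). The chute runs to the left (world +y). Now I'll measure these.

```bash
cat >> h.py <<'E'
def dial(d,c0=None,verbose=True):
    """disc circle + ears + notch in world via colour mask & rays onto z=0.06"""
    P=cloud(d);z=P[...,2]
    m=(abs(z-0.06)<0.012)&(d["frame"].min(2)>150)
    return m,P
E
python3 - <<'E'
from h import *
from scipy.optimize import least_squares
d=dict(np.load("top0.npz"))
P=cloud(d);z=P[...,2];g=d["frame"].min(2)
sub=np.zeros(z.shape,bool);sub[205:290,302:380]=1
m=(abs(z-0.06)<0.014)&sub
cv2.imwrite("pics/m.png",m*255)
# pts by ray on plane
cnt=max(cv2.findContours(m.astype(np.uint8),0,cv2.CHAIN_APPROX_NONE)[0],key=len)[:,0]
q=np.array([plane(d,u,v,0.06)[:2] for u,v in cnt])
f=lambda p:np.hypot(q[:,0]-p[0],q[:,1]-p[1])-0.08
s=least_squares(f,[0.56,0],loss="cauchy",f_scale=0.002);c=s.x
f2=lambda p:np.hypot(q[:,0]-p[0],q[:,1]-p[1])-p[2]
s2=least_squares(f2,[*c,.08],loss="cauchy",f_scale=0.002)
print("centre",c,s2.x)
hub=[plane(d,200+528/4,190+213/4,h) for h in(.06,.07)];print("hub",hub)
ys,xs=np.nonzero(m|((abs(z-0.06)<0.014)&(np.arange(640)[None]>285)&(np.arange(640)[None]<380)&(np.arange(480)[:,None]>205)&(np.arange(480)[:,None]<290)))
w=np.array([plane(d,u,v,0.06)[:2] for u,v in zip(xs,ys)])-c
r=np.hypot(*w.T);a=np.degrees(np.arctan2(w[:,1],w[:,0]))
k=(r>.088)&(r<.108)
A=a[k]
for lo,hi in((-180,-140),(140,180),(-120,-60),(-180,-120),(60,120),(0,60),(-60,0)):
    t=A[(A>lo)&(A<hi)]
    if len(t)>5:print(lo,hi,len(t),t.mean(),t.min(),t.max())
k=(r>.055)&(r<.078);h=np.histogram(a[k],bins=72,range=(-180,180))[0];print([(int(x),int(n)) for x,n in zip(np.arange(-180,180,5),h) if n<12])
# handle
hm=(z>0.19)&(np.arange(640)[None]>200)&(np.arange(640)[None]<300)&(np.arange(480)[:,None]>190)&(np.arange(480)[:,None]<310)
pts=P[hm];print("handle",len(pts),np.median(pts,0),pts.min(0),pts.max(0))
hp=np.array([plane(d,u,v,0.214)[:2] for v,u in zip(*np.nonzero(hm))],np.float32)
rc=cv2.minAreaRect(hp*1000);print(rc)
hc=np.array(rc[0])/1000;dv=hc-c;print("dir",np.degrees(np.arctan2(dv[1],dv[0])),np.hypot(*dv))
# chute walls
cm=(z>0.064)&(z<0.14);cm[:,:278]=0;cm[:,304:]=0;cm[:225]=0;cm[260:]=0
for u in range(278,304,4):
    v=np.nonzero(cm[:,u])[0]
    if len(v):
        e=P[v[0],u],P[v[-1],u];mid=(e[0]+e[1])/2-[*c,0];print(u,e[0].round(4),e[1].round(4),"mid ang",np.degrees(np.arctan2(mid[1],mid[0])))
# hopper base/feeder edges : table of side cam later
E
```

```text
centre [ 0.54619096 -0.02949618] [ 0.54611053 -0.02939188  0.07943531]
hub [array([ 0.54793207, -0.02943209,  0.06      ]), array([ 0.54584604, -0.02923901,  0.07      ])]
140 180 69 167.34030251279344 160.47756114326225 173.81000748435002
-120 -60 71 -102.59810464580079 -109.72749878643741 -95.03907416429041
60 120 121 88.58924481118622 70.57834077727186 107.58086402888013
[(-35, 10), (-30, 0), (-25, 0), (-20, 0), (-15, 0), (-10, 0), (-5, 0), (0, 0), (5, 5)]
handle 231 [0.53402031 0.12934327 0.21294677] [0.4954474  0.12078424 0.19830342] [0.57413812 0.13954875 0.21781197]
((534.315673828125, 129.2349853515625), (79.32734680175781, 15.01856517791748), 4.137726306915283)
dir 94.2785459540501 0.1591747624406146
278 [0.561  0.1061 0.1071] [0.5139 0.1068 0.0878] mid ang 93.67499603240127
282 [0.5612 0.0962 0.1067] [0.5151 0.0974 0.0813] mid ang 93.64553036964573
286 [0.5628 0.0868 0.0997] [0.515  0.0872 0.082 ] mid ang 93.56184180876068
290 [0.5628 0.0768 0.0999] [0.5157 0.0774 0.0788] mid ang 93.72394789339286
294 [0.5637 0.067  0.0962] [0.5166 0.0675 0.0741] mid ang 93.56632395986674
298 [0.5646 0.0571 0.0926] [0.5161 0.0572 0.0768] mid ang 93.84291805831546
302 [0.5738 0.0484 0.0642] [0.5186 0.047  0.0777] mid ang 89.9828328179535[ WARN:0@1.461] global loadsave.cpp:1063 imwrite_ Unsupported depth image for selected encoder is fallbacked to CV_8U.
```

Result: centre is at (0.546,-0.029), and the ears are at 77°, 167° and -103°, so the notch is at about -13°. The chute is at about 94°, so the dial needs about +107° CCW. The handle is 159 mm out (expected 160), and its bar is 79 x 15 mm at a height of 0.213. All of this fits the description. Next: a cross-check with the side camera, then the neighbours near ear_c's path (ear_c sweeps clear of the chute).

```bash
python3 - <<'E'
from h import *
d=dict(np.load("side0.npz"));t=dict(np.load("top0.npz"))
c=np.array([.546,-.0295])
for n,uv in (("ear_c",(230+462/3.7,170+462/3.7)),("ear_b(240,404)",(230+230/3.7,170+408/3.7))):
    p=plane(d,*uv,.06)[:2]-c;print(n,p+c,np.hypot(*p),np.degrees(np.arctan2(p[1],p[0])))
print("hub",plane(d,230+376/3.7,170+352/3.7,.068))
print("handle",plane(d,230+216/3.7,170+72/3.7,.214))
P=cloud(t);z=P[...,2]
# heights around (x .40-.80, y -.30..0.10)
for x in np.arange(.36,.86,.05):
    print(round(x,2),[round(float(np.nanmax(np.where((abs(P[...,0]-x)<.025)&(abs(P[...,1]-y)<.025),z,-1))),2) for y in np.arange(.25,-.36,-.05)])
E
```

```text
ear_c [ 0.53108679 -0.13977614] 0.11127996645709452 -97.7016788114328
ear_b(240,404) [ 0.44788092 -0.01340259] 0.09943077690778347 170.6830593373
hub [ 0.54975221 -0.03019997  0.068     ]
handle [0.5307521  0.11714222 0.214     ]
0.36 [0.01, 0.01, 0.01, 0.01, 0.01, 0.01, 0.01, 0.01, 0.01, 0.12, 0.01, 0.01, 0.01]
0.41 [0.01, 0.01, 0.01, 0.01, 0.01, 0.01, 0.01, 0.01, 0.01, 0.01, 0.01, 0.01, 0.01]
0.46 [0.17, 0.17, 0.17, 0.17, 0.02, 0.07, 0.06, 0.06, 0.01, 0.01, 0.01, 0.01, 0.01]
0.51 [0.18, 0.15, 0.22, 0.22, 0.1, 0.07, 0.07, 0.07, 0.06, 0.02, 0.02, 0.02, 0.01]
0.56 [0.17, 0.17, 0.22, 0.22, 0.1, 0.08, 0.08, 0.07, 0.06, 0.02, 0.02, 0.02, 0.01]
0.61 [0.0, 0.17, 0.17, 0.17, 0.06, 0.07, 0.07, 0.06, 0.01, 0.02, 0.02, 0.02, 0.01]
0.66 [0.01, 0.01, 0.01, 0.01, 0.01, 0.01, 0.01, 0.02, 0.01, 0.01, 0.01, 0.01, 0.01]
0.71 [0.01, 0.01, 0.0, 0.01, 0.01, 0.02, 0.02, 0.03, 0.03, 0.01, 0.01, 0.01, 0.01]
0.76 [0.01, 0.01, 0.01, 0.01, 0.01, 0.02, 0.02, 0.03, 0.03, 0.01, 0.01, 0.01, 0.01]
0.81 [0.09, 0.09, 0.09, 0.09, 0.1, 0.09, 0.09, 0.09, 0.09, 0.09, 0.09, 0.01, 0.01]
```

Emit:
arm_command(
  commands=[
    [0,0,0,40,0,0,0],
    [0,0,0,45,0,0,0],
    [0,22,-40,0,0,0,-5.25],
    [0,22,-40,0,0,0,-5.25],
    [0,22,-40,0,0,0,-5.25],
  ],
)

```text
t: 0.65
eef_pos: [0.2412, 0.4, 0.3002]
tcp_rot: [-180.0, 0.0, 145.5]
wrist_force: [0.3, -0.0, -0.3]
width: 1.002
```

Emit:
arm_command(
  commands=[
    [0,22,-40,0,0,0,-5.2],
    [0,22,-40,0,0,0,-5.2],
    [0,22,-40,0,0,0,-5.2],
    [0,22,-40,0,0,0,-5.2],
    [0,22,-40,0,0,0,-5.2],
  ],
)

```text
t: 1.15
eef_pos: [0.3513, 0.1997, 0.3003]
tcp_rot: [180.0, -0.0, 119.5]
wrist_force: [1.2, 0.8, -0.1]
width: 0.998
```

Emit:
arm_command(
  commands=[
    [130,22,-40,0,0,0,-5.2],
    [130,22,-40,0,0,0,-5.2],
    [130,22,-40,0,0,0,-5.2],
    [130,22,-40,0,0,0,-5.2],
    [130,22,-40,0,0,0,-5.2],
  ],
)

```text
t: 1.65
eef_pos: [0.4614, -0.0005, 0.3003]
tcp_rot: [-180.0, -0.0, 93.5]
wrist_force: [0.1, 0.9, 0.4]
width: 0.568
```

Emit:
arm_command(
  commands=[
    [130,22,-42,0,0,0,-5.2],
    [130,21,-42,0,0,0,-5.2],
    [130,20,-42,0,0,0,-5.7],
    [130,0,0,-50,0,0,0],
    [130,0,0,-50,0,0,0],
  ],
)

```text
t: 2.15
eef_pos: [0.5246, -0.1261, 0.1992]
tcp_rot: [179.9, 0.0, 77.5]
wrist_force: [0.5, -0.3, -0.6]
width: 0.491
```

```bash
python3 - <<'E'
from plant import r,cams
import cv2
s=r.sense();print(s['eef_pos'],s['tcp_rot'],s['width'],s['joint_positions'])
for n in("side","wrist"):
    cv2.imwrite(f"pics/{n}1.png",cams.snapshot(n)["frame"])
E
```

```text
[ 0.52462523 -0.12610011  0.19915059] [1.79867165e+02 2.83451570e-02 7.74772607e+01] 0.49073565098805066 [-2.60951543e+01  2.14066025e+01  7.77521136e+01  3.66754262e-03
  8.07055065e+01 -1.35730359e+01]
```

View pics/side1.png

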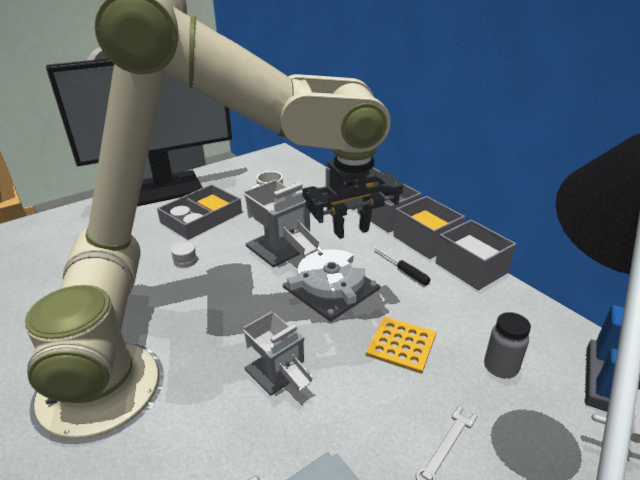

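View pics/wrist1.png

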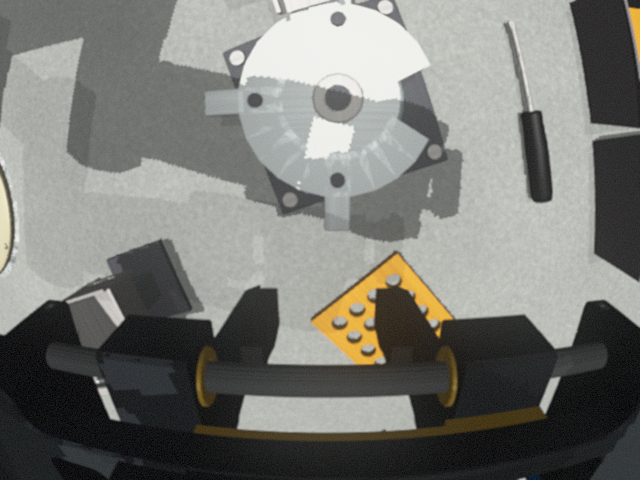

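The wrist view shows ear_c at about (338,208) and the hub at (338,97). The fingers are centred at about x=328, so there's a small offset. I'll compute it from the fisheye.

```bash
cat >> h.py <<'E'
from scipy.spatial.transform import Rotation as Ro
def wplane(d,pos,rpy,u,v,z):
    K=d["mtx"];du=np.array([u-K[0,2],v-K[1,2]]);rr=np.hypot(*du);th=rr/K[0,0]
    n=du/max(rr,1e-9);c=np.array([n[0]*np.sin(th),-n[1]*np.sin(th),-np.cos(th)])
    T=d["T_tool_cam"];R=Ro.from_euler("xyz",rpy,degrees=True).as_matrix()
    w=R@T[:3,:3]@c;o=np.asarray(pos)+R@T[:3,3]
    return o+w*((z-o[2])/w[2])
E
python3 - <<'E'
from h import *
from plant import r
d=dict(np.load("wrist0.npz"))
s=r.sense()
for n,uv,z in(("ear tip",(337,230),.06),("ear mid",(337,212),.06),("hub",(338,97),.068),("notchcorner1",(430,65),.06)):
    print(n,wplane(d,s['eef_pos'],s['tcp_rot'],*uv,z))
E
```

```text
ear tip [ 0.52623786 -0.13751313  0.06      ]
ear mid [ 0.52951627 -0.12201218  0.06      ]
hub [ 0.55013503 -0.02919385  0.068     ]
notchcorner1 [ 0.6303203 -0.0156139  0.06     ]
```

The wrist and side views both put the centre at x≈0.549, and the top view gives 0.546. I'll use (0.548,-0.0295). The ear angle of -102.5° is confirmed. Now I'll shift +3 mm and descend so the jaws straddle the ear.

Emit:
arm_command(
  commands=[
    [130,3,0,-40,0,0,0],
    [130,0,0,-45,0,0,0],
    [130,0,0,-40,0,0,0],
    [130,0,0,-20,0,0,0],
    [130,0,0,-12,0,0,0],
  ],
)

```text
t: 2.75
eef_pos: [0.528, -0.1248, 0.0438]
tcp_rot: [180.0, 0.0, 77.6]
wrist_force: [0.5, 0.2, 0.8]
width: 0.492
```

```bash
python3 - <<'E'
from plant import r,cams
import cv2
s=r.sense();print(s['eef_pos'],s['tcp_rot'],s['width'],s['wrist_force'])
a=cams.snapshot("side")["frame"][180:330,240:440];cv2.imwrite("pics/side2.png",cv2.resize(a,None,fx=4,fy=4))
# plan: tool at theta (ear angle minus slack), r=.099
import numpy as np
c=np.array([.548,-.0295]);rr=.099
p0=s['eef_pos'][:2]
for th in np.arange(-102.5,12,6.):
    p=c+rr*np.array([np.cos(np.radians(th)),np.sin(np.radians(th))]);print(th,((p-p0)*1000).round(1));p0=p
E
```

```text
[ 0.52795267 -0.12479922  0.04380674] [1.79955657e+02 9.88981490e-03 7.76239615e+01] 0.4916804711215845 [0.5090853  0.20921943 0.81199502]
-102.5 [-1.4 -1.4]
-96.5 [10.2 -1.7]
-90.5 [10.3 -0.6]
-84.5 [10.4  0.5]
-78.5 [10.2  1.5]
-72.5 [10.   2.6]
-66.5 [9.7 3.6]
-60.5 [9.3 4.6]
-54.5 [8.7 5.6]
-48.5 [8.1 6.5]
-42.5 [7.4 7.3]
-36.5 [6.6 8. ]
-30.5 [5.7 8.6]
-24.5 [4.8 9.2]
-18.5 [3.8 9.6]
-12.5 [ 2.8 10. ]
-6.5 [ 1.7 10.2]
-0.5 [ 0.6 10.3]
5.5 [-0.5 10.4]
11.5 [-1.5 10.2]
```

View pics/side2.png

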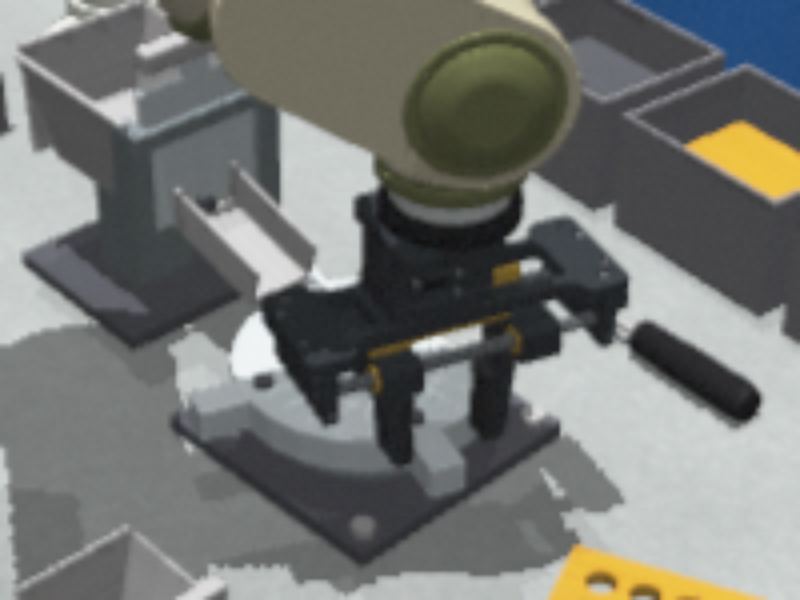

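The side crop shows the jaws straddling ear_c, with a finger at (393,410) and one at (490,395) and the ear between them. Now I'll sweep CCW along the arc, turning the tool with it.

Emit:
arm_command(
  commands=[
    [130,9,-3,0,0,0,6],
    [130,10.3,-0.6,0,0,0,6],
    [130,10.4,0.5,0,0,0,6],
  ],
)

```text
t: 3.1
eef_pos: [0.5585, -0.1284, 0.0459]
tcp_rot: [179.8, 0.1, 95.8]
wrist_force: [0.2, 0.1, -0.3]
width: 0.491
```

Emit:
arm_command(
  commands=[
    [130,10.2,1.5,0,0,0,6],
    [130,10,2.6,0,0,0,6],
    [130,9.7,3.6,0,0,0,6],
    [130,9.3,4.6,0,0,0,6],
  ],
)

```text
t: 3.5
eef_pos: [0.5977, -0.1157, 0.046]
tcp_rot: [179.9, 0.2, 119.9]
wrist_force: [-0.1, -0.3, 0.1]
width: 0.485
```

Emit:
arm_command(
  commands=[
    [130,8.7,5.6,0,0,0,6],
    [130,8.1,6.5,0,0,0,6],
    [130,7.4,7.3,0,0,0,6],
    [130,6.6,8,0,0,0,6],
  ],
)

```text
t: 3.9
eef_pos: [0.6284, -0.088, 0.0461]
tcp_rot: [179.9, 0.2, 143.9]
wrist_force: [-0.2, 0.7, -0.6]
width: 0.491
```

Emit:
arm_command(
  commands=[
    [130,5.7,8.6,0,0,0,6],
    [130,4.8,9.2,0,0,0,6],
    [130,3.8,9.6,0,0,0,6],
    [130,0,0,0,0,0,0],
  ],
)

```text
t: 4.3
eef_pos: [0.6424, -0.0598, 0.0458]
tcp_rot: [180.0, 0.2, 161.7]
wrist_force: [-0.4, -0.6, 0.4]
width: 0.489
```

```bash
python3 - <<'E'
from plant import r,cams
import cv2,numpy as np
s=r.sense();print(s['eef_pos'],s['tcp_rot'],s['width'],s['wrist_force'])
p=s['eef_pos'][:2]-[.548,-.0295];print(np.hypot(*p),np.degrees(np.arctan2(p[1],p[0])))
d=cams.snapshot("top");np.savez("top2.npz",**d)
cv2.imwrite("pics/top2.png",cv2.resize(d["frame"][170:310,200:400],None,fx=4,fy=4))
cv2.imwrite("pics/wrist2.png",cams.snapshot("wrist")["frame"])
E
```

```text
[ 0.64241615 -0.0597883   0.04576423] [179.98355993   0.1980142  161.74083987] 0.48883432446746755 [-0.44119556 -0.55369065  0.42158701]
0.09915538526946796 -17.78602317255222
```

View pics/top2.png

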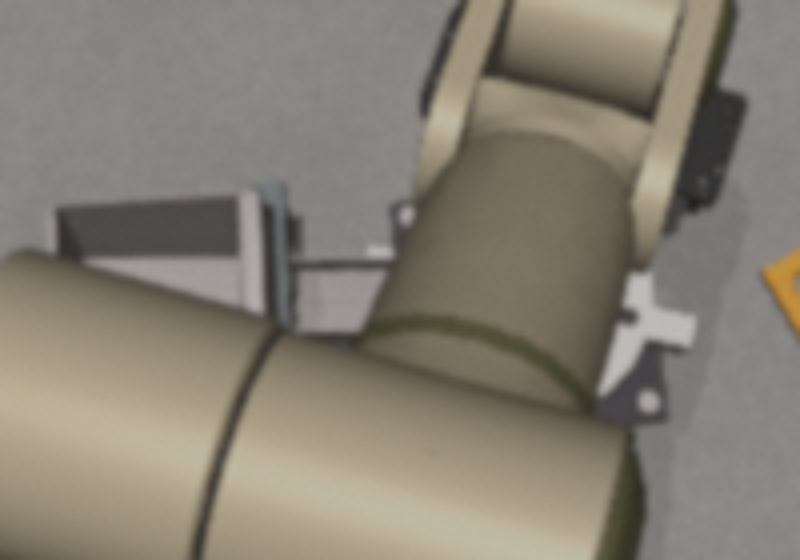

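View pics/wrist2.png

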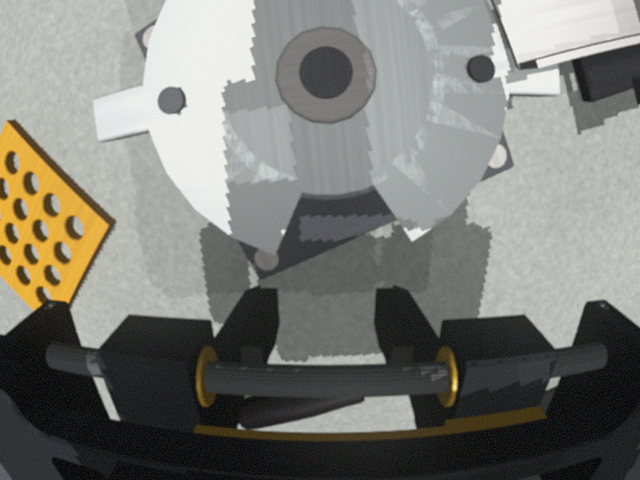

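The dial has not moved: in the top view ear_c is still at (680,328), there was no force, and the notch still shows at (345,215) in the wrist view. The fingers must have passed over or outside the ear, so I'll check where the tips really are.

```bash
python3 - <<'E'
from plant import r,cams
from h import *
s=r.sense()
d=cams.snapshot("side");np.savez("side3.npz",**d);im=d["frame"].copy()
R=Ro.from_euler("xyz",s['tcp_rot'],degrees=True).as_matrix();p=s['eef_pos']
y=R[:,1]
pts=[p,p+.0215*y,p-.0215*y]
c=np.array([.548,-.0295])
for q in pts: print(q,np.round(proj(d,q),1),np.hypot(*(q[:2]-c)))
x0,y0=300,190
a=cv2.resize(im[y0:y0+130,x0:x0+170],None,fx=4.6,fy=4.6)
for q in pts:
    u,v=proj(d,q);cv2.circle(a,(int((u-x0)*4.6),int((v-y0)*4.6)),4,(0,0,255),-1)
cv2.imwrite("pics/side3.png",a)
P=cloud(d)
# finger tip lowest dark pts near tool
m=(np.hypot(P[...,0]-p[0],P[...,1]-p[1])<.05)&(d["frame"].max(2)<60)&(P[...,2]>.02)
q=P[m];print(len(q),np.percentile(q[:,2],[0,2,5,20]) if len(q) else'')
E
```

```text
[ 0.64170851 -0.06084627  0.045     ] [368.9 265.2] 0.09881231233184463
[ 0.6485429  -0.04046145  0.04499966] [365.6 260.2] 0.10113865754930672
[ 0.63487411 -0.0812311   0.04500034] [372.3 270.2] 0.10110993069733656
1135 [0.06798276 0.07520139 0.0817548  0.16614809]
```

View pics/side3.png

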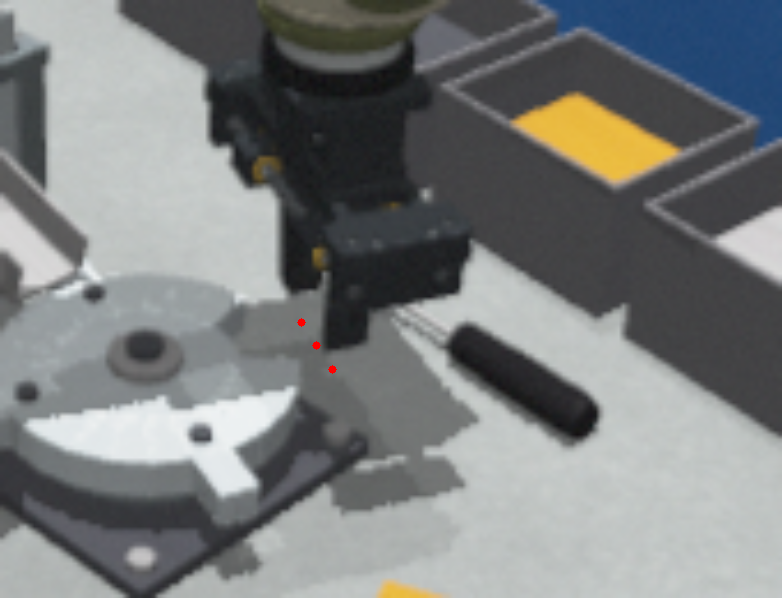

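The depth reading puts the open fingertips at about 0.068, roughly 20 mm above the reported TCP, because the fingers retract when open. So they passed just over the ear. I'll go back over it with clearance, then lower further.

Emit:
arm_command(
  commands=[
    [130,0,0,45,0,0,0],
    [130,-10.5,-6,0,0,0,-7.65],
    [130,-10.5,-6,0,0,0,-7.65],
    [130,-10.5,-6,0,0,0,-7.65],
    [130,-10.5,-6,0,0,0,-7.65],
  ],
)

```text
t: 4.95
eef_pos: [0.5985, -0.0854, 0.089]
tcp_rot: [180.0, 0.0, 130.5]
wrist_force: [0.2, -0.7, -0.1]
width: 0.488
```

Emit:
arm_command(
  commands=[
    [130,-10.5,-6,0,0,0,-7.65],
    [130,-10.5,-6,0,0,0,-7.65],
    [130,-10.5,-6,0,0,0,-7.65],
    [130,-10.5,-6,0,0,0,-7.65],
    [130,-10.5,-6,0,0,0,-7.65],
  ],
)

```text
t: 5.45
eef_pos: [0.546, -0.1154, 0.089]
tcp_rot: [180.0, 0.0, 92.3]
wrist_force: [0.7, 0.5, 0.1]
width: 0.489
```

Emit:
arm_command(
  commands=[
    [130,-10.5,-6,0,0,0,-7.65],
    [130,0,0,0,0,0,0],
  ],
)

```text
t: 5.65
eef_pos: [0.5352, -0.1216, 0.089]
tcp_rot: [180.0, 0.0, 84.8]
wrist_force: [0.3, 0.2, 0.2]
width: 0.489
```

```bash
python3 - <<'E'
from plant import r,cams
from h import *
s=r.sense();p=s['eef_pos'];print(p,s['tcp_rot'])
d=cams.snapshot("side");im=d["frame"]
a=cv2.resize(im[190:320,280:450],None,fx=4.6,fy=4.6);cv2.imwrite("pics/side4.png",a)
P=cloud(d)
m=(np.hypot(P[...,0]-p[0],P[...,1]-p[1])<.05)&(d["frame"].max(2)<60)&(P[...,2]>.07)
q=P[m];i=np.argsort(q[:,2])[:10];print(q[i].round(4))
cv2.imwrite("pics/wrist4.png",cams.snapshot("wrist")["frame"])
E
```

```text
[ 0.53520105 -0.12158381  0.08897485] [1.79995175e+02 1.24898944e-02 8.48426854e+01]
[[ 0.56   -0.1335  0.1125]
 [ 0.5571 -0.1334  0.1138]
 [ 0.5099 -0.1291  0.1138]
 [ 0.5625 -0.1338  0.1143]
 [ 0.5562 -0.1208  0.1147]
 [ 0.5111 -0.1276  0.1151]
 [ 0.5033 -0.1305  0.1151]
 [ 0.5054 -0.1279  0.1152]
 [ 0.5562 -0.1309  0.1154]
 [ 0.555  -0.1256  0.1155]]
```

View pics/side4.png

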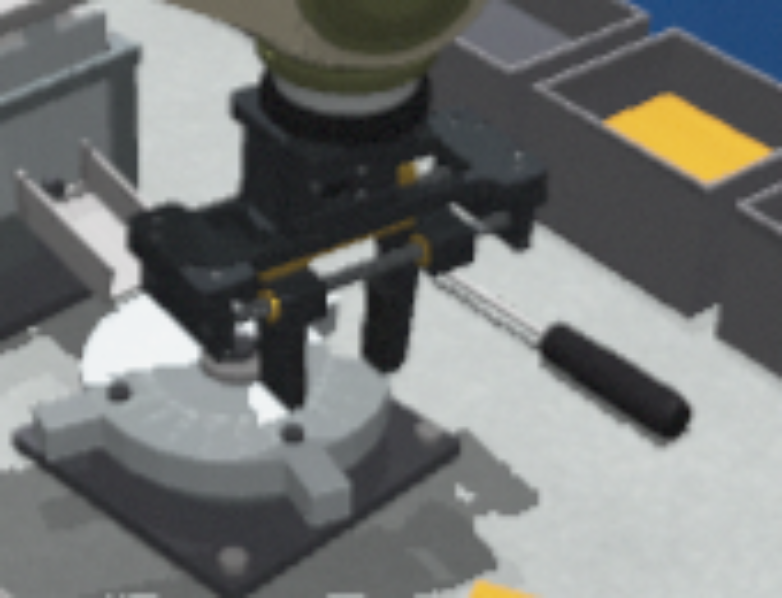

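View pics/wrist4.png

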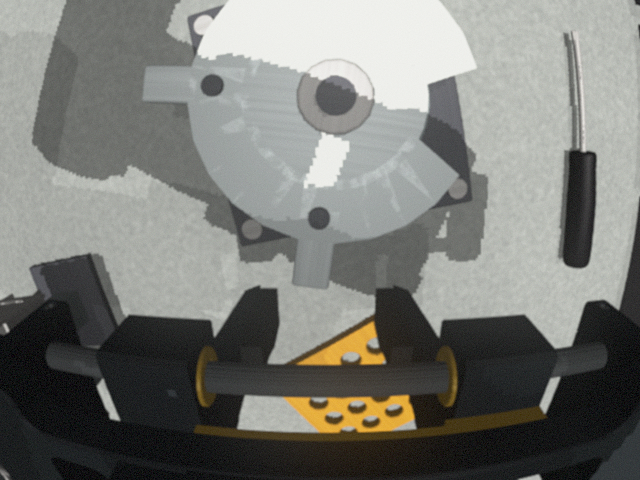

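The tips are at 0.113 with the reported TCP at 0.089, an offset of 24 mm. I'm aiming for tips at about 0.044, so TCP at about 0.020.

Emit:
arm_command(
  commands=[
    [130,-8.5,-5,0,0,0,-7.3],
    [130,0,0,-25,0,0,0],
    [130,0,0,-24,0,0,0],
    [130,0,0,-20,0,0,0],
    [130,0,0,0,0,0,0],
  ],
)

```text
t: 6.25
eef_pos: [0.5268, -0.125, 0.0174]
tcp_rot: [-179.8, -0.1, 77.9]
wrist_force: [-0.5, -0.4, -0.7]
width: 0.492
```

```bash
python3 - <<'E'
from plant import r,cams
from h import *
s=r.sense();p=s['eef_pos'];print(p,s['tcp_rot'],s['wrist_force'])
d=cams.snapshot("side");im=d["frame"]
a=cv2.resize(im[190:320,280:450],None,fx=4.6,fy=4.6);cv2.imwrite("pics/side5.png",a)
E
```

```text
[ 0.52681385 -0.12497689  0.01739347] [-1.79772534e+02 -5.82988712e-02  7.79244040e+01] [-0.51611325 -0.43738738 -0.74014072]
```

View pics/side5.png

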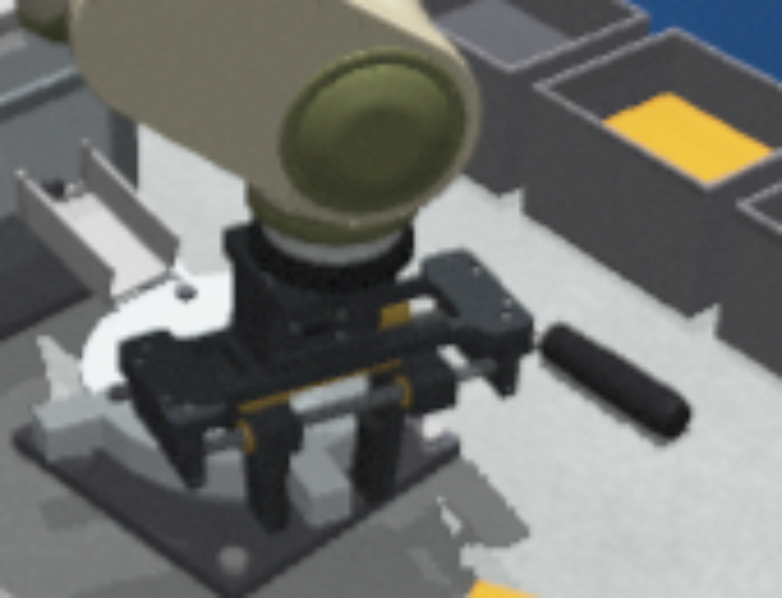

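Now the ear (325,480) is really between the fingers (270,490) and (375,460). I'll sweep again and watch the force.

Emit:
arm_command(
  commands=[
    [130,10.2,-2.3,1,0,0,6],
    [130,10.3,-0.6,0,0,0,6],
    [130,10.4,0.5,0,0,0,6],
  ],
)

```text
t: 6.6
eef_pos: [0.559, -0.128, 0.0216]
tcp_rot: [180.0, 0.0, 96.1]
wrist_force: [-2.7, 0.8, -0.7]
width: 0.485
```

```bash
python3 - <<'E'
from plant import r,cams
from h import *
s=r.sense();p=s['eef_pos'];print(p,s['tcp_rot'],s['wrist_force'])
d=cams.snapshot("side");im=d["frame"]
a=cv2.resize(im[190:320,280:450],None,fx=4.6,fy=4.6);cv2.imwrite("pics/side6.png",a)
E
```

```text
[ 0.55896767 -0.12795656  0.02158406] [1.79981604e+02 1.20468888e-02 9.61143632e+01] [-2.67428462  0.79534265 -0.69783453]
```

View pics/side6.png

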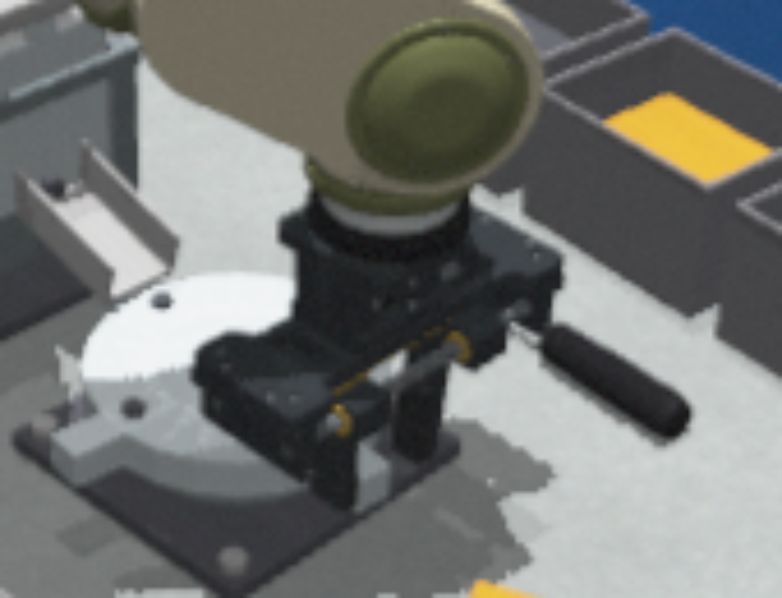

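The dial is turning, with a push force of about 2.7 N as expected. Continuing.

Emit:
arm_command(
  commands=[
    [130,10.2,1.5,0,0,0,6],
    [130,10,2.6,0,0,0,6],
    [130,9.7,3.6,0,0,0,6],
    [130,9.3,4.6,0,0,0,6],
  ],
)

```text
t: 7.05
eef_pos: [0.5979, -0.1155, 0.0215]
tcp_rot: [180.0, 0.0, 120.0]
wrist_force: [-1.4, 0.6, 0.4]
width: 0.49
```

Emit:
arm_command(
  commands=[
    [130,8.7,5.6,0,0,0,6],
    [130,8.1,6.5,0,0,0,6],
    [130,7.4,7.3,0,0,0,6],
    [130,6.6,8,0,0,0,6],
  ],
)

```text
t: 7.45
eef_pos: [0.6287, -0.0882, 0.0215]
tcp_rot: [-180.0, 0.0, 144.0]
wrist_force: [-2.7, -0.7, 0.6]
width: 0.489
```

Emit:
arm_command(
  commands=[
    [130,5.7,8.6,0,0,0,6],
    [130,4.8,9.2,0,0,0,6],
    [130,3.8,9.6,0,0,0,6],
    [130,0,0,0,0,0,0],
  ],
)

```text
t: 7.85
eef_pos: [0.6433, -0.06, 0.0215]
tcp_rot: [180.0, 0.1, 161.9]
wrist_force: [0.2, 0.8, 0.7]
width: 0.489
```

```bash
python3 - <<'E'
from plant import r,cams
from h import *
s=r.sense();p=s['eef_pos'];print(p,s['tcp_rot'],s['wrist_force'])
q=p[:2]-[.548,-.0295];print(np.hypot(*q),np.degrees(np.arctan2(q[1],q[0])))
cv2.imwrite("pics/wrist7.png",cams.snapshot("wrist")["frame"])
d=cams.snapshot("side");a=cv2.resize(d["frame"][190:320,250:420],None,fx=4.6,fy=4.6);cv2.imwrite("pics/side7.png",a)
E
```

```text
[ 0.6433309  -0.06002496  0.02152235] [1.79985819e+02 1.00368712e-01 1.61874567e+02] [0.15844167 0.76587809 0.71348417]
0.10009872118305418 -17.755069160188864
```

View pics/wrist7.png

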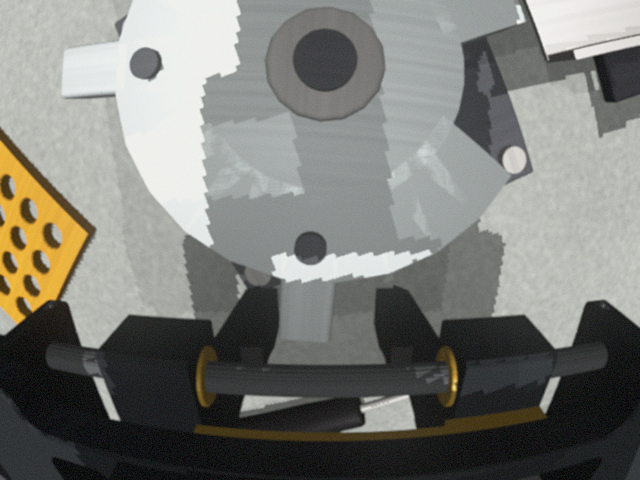

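View pics/side7.png

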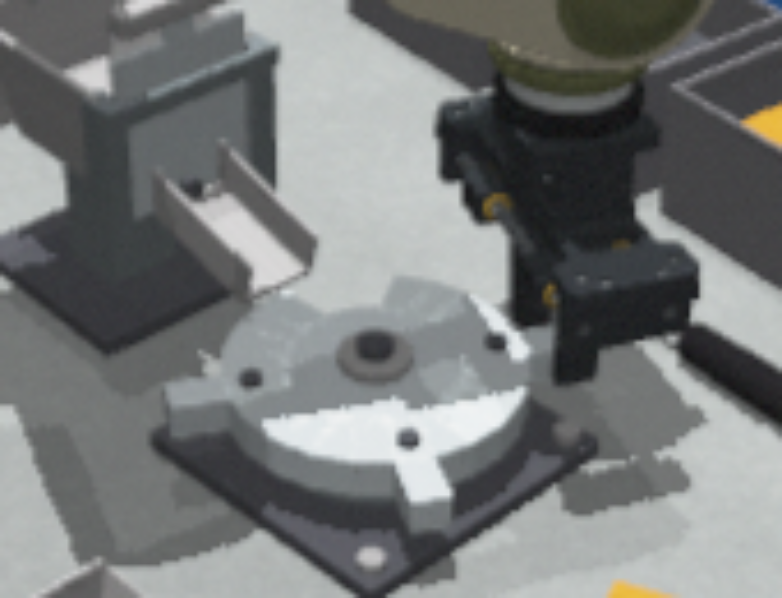

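The ear sits between the fingers at (305,310), with bores at (311,247) and (146,63). I'll get the dial angle from the hub and bores.

```bash
python3 - <<'E'
from plant import r
from h import *
d=dict(np.load("wrist0.npz"));s=r.sense()
f=lambda u,v,z:wplane(d,s['eef_pos'],s['tcp_rot'],u,v,z)[:2]
h=f(325,62,.068);a=f(311,247,.06);b=f(146,63,.06)
e=f(305,338,.06)
for n,q in(("bore c",a),("bore b",b),("ear c tip",e)):
    w=q-h;print(n,q,np.hypot(*w),np.degrees(np.arctan2(w[1],w[0])))
print(h)
# initial top: bore-derived angles
t=dict(np.load("top0.npz"))
h=plane(t,200+528/4,190+213/4,.068)[:2]
for q in((506,313),(629,236),(430,192)):
    w=plane(t,200+q[0]/4,190+q[1]/4,.06)[:2]-h;print(np.hypot(*w),np.degrees(np.arctan2(w[1],w[0])))
E
```

```text
bore c [ 0.60959432 -0.05541369] 0.06578014257691649 -22.928064275428145
bore b [ 0.52248102 -0.09076105] 0.06649538339738441 -113.5142493505281
ear c tip [ 0.646896   -0.07111713] 0.10625248344881652 -22.890846214899675
[ 0.54901116 -0.02978738]
0.06527763170954859 167.72062690592657
0.0667195042203801 -101.40787104854756
0.06526930106453034 76.45373613107529
```

Ear_c is at -22.9°, resting on the trailing finger, and the target is about +4°. I need 27° more, so I'll do 24° and then look.

Emit:
arm_command(
  commands=[
    [130,2.8,10,0,0,0,6],
    [130,1.7,10.2,0,0,0,6],
    [130,0.6,10.3,0,0,0,6],
    [130,-0.5,10.4,0,0,0,6],
    [130,0,0,0,0,0,0],
  ],
)

```text
t: 8.45
eef_pos: [0.6473, -0.0197, 0.0209]
tcp_rot: [-180.0, 0.0, -174.3]
wrist_force: [0.2, 0.6, -0.3]
width: 0.49
```

```bash
python3 - <<'E'
from plant import r,cams
from h import *
s=r.sense();p=s['eef_pos'];print(p,s['tcp_rot'],s['wrist_force'])
q=p[:2]-[.549,-.0297];print(np.hypot(*q),np.degrees(np.arctan2(q[1],q[0])))
w=cams.snapshot("wrist");cv2.imwrite("pics/wrist8.png",w["frame"])
d=cams.snapshot("side");np.savez("side8.npz",**d);a=cv2.resize(d["frame"][190:320,250:420],None,fx=4.6,fy=4.6);cv2.imwrite("pics/side8.png",a)
E
```

```text
[ 0.64732406 -0.01965377  0.02087301] [-1.79996262e+02  3.70104258e-02 -1.74252864e+02] [ 0.20879867  0.58456888 -0.29329546]
0.09883595798198809 5.8339315290444596
```

View pics/wrist8.png

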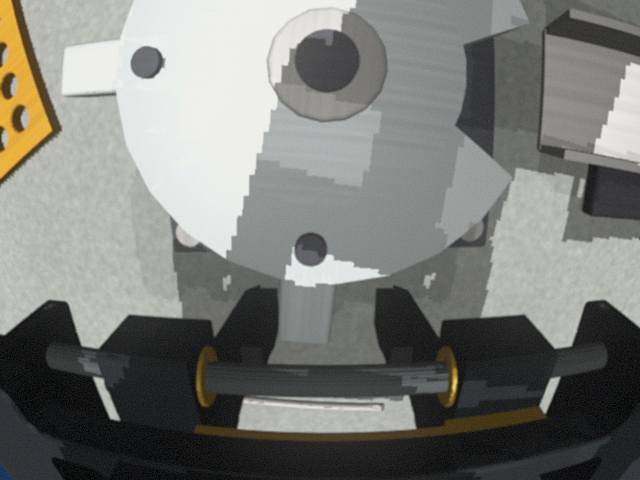

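View pics/side8.png

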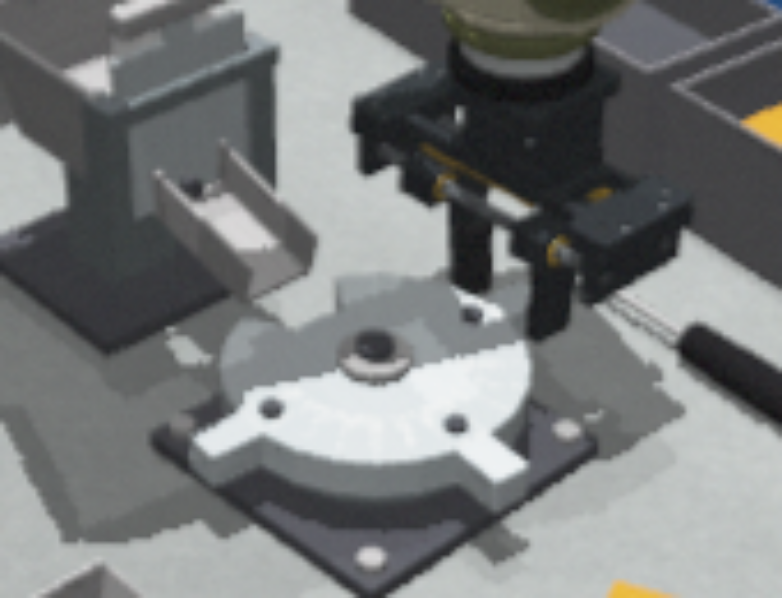

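Ear_c is now at about +1.0°, so 3.1° more (about 5.3 mm along the tangent). Then I'll back off, lift and look from the top.

Emit:
arm_command(
  commands=[
    [130,-0.3,2.7,0,0,0,1.6],
    [130,-0.4,2.6,0,0,0,1.5],
    [130,0,0,0,0,0,0],
  ],
)

```text
t: 8.85
eef_pos: [0.6467, -0.0148, 0.0205]
tcp_rot: [-180.0, 0.0, -171.1]
wrist_force: [-0.2, -0.4, 1.1]
width: 0.491
```

Emit:
arm_command(
  commands=[
    [130,0.4,-4,0,0,0,0],
    [130,0,0,30,0,0,0],
    [130,0,0,45,0,0,0],
    [60,0,0,45,0,0,0],
    [0,0,0,45,0,0,0],
  ],
)

```text
t: 9.35
eef_pos: [0.6466, -0.0188, 0.1871]
tcp_rot: [180.0, -0.0, -171.1]
wrist_force: [0.7, 0.3, 0.6]
width: 0.647
```

Emit:
arm_command(
  commands=[
    [0,-20,-20,45,0,0,0],
    [0,-40,-20,25,0,0,0],
    [0,-30,-10,0,0,0,0],
    [0,0,0,0,0,0,0],
  ],
)

```text
t: 9.75
eef_pos: [0.5567, -0.068, 0.2535]
tcp_rot: [-180.0, 0.0, -171.2]
wrist_force: [0.7, -0.5, -0.1]
width: 0.992
```

```bash
python3 - <<'E'
from plant import r,cams
from h import *
s=r.sense();p=s['eef_pos'];print(p,s['tcp_rot'],s['wrist_force'],s['t'])
w=cams.snapshot("wrist");cv2.imwrite("pics/wrist9.png",w["frame"])
d=cams.snapshot("side");np.savez("side9.npz",**d);a=cv2.resize(d["frame"][190:320,250:420],None,fx=4.6,fy=4.6);cv2.imwrite("pics/side9.png",a)
E
```

```text
[ 0.5567483  -0.06798813  0.25348737] [-1.79969108e+02  4.99816212e-02 -1.71243493e+02] [ 0.70299936 -0.4930377  -0.06073176] 9.75
```

View pics/wrist9.png

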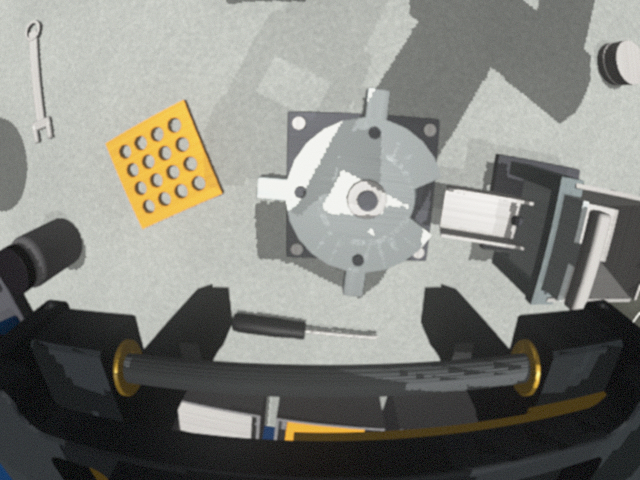

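View pics/side9.png

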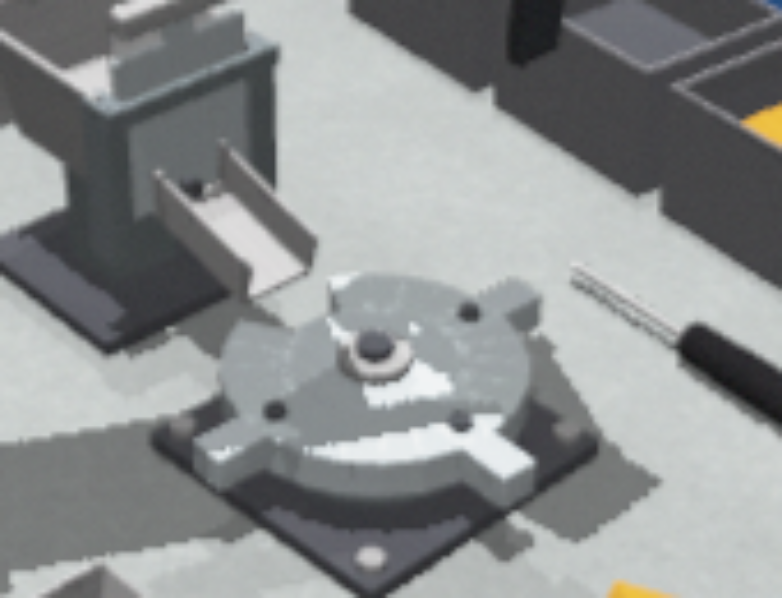

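```bash
python3 - <<'E'
from plant import r,cams
from h import *
s=r.sense();d=cams.snapshot("wrist");np.savez("wrist9.npz",**d)
f=lambda u,v,z:wplane(d,s['eef_pos'],s['tcp_rot'],u,v,z)
g=cv2.cvtColor(d["frame"],cv2.COLOR_BGR2GRAY).astype(float)
def blob(u,v,R=9):
    yy,xx=np.mgrid[v-R:v+R+1,u-R:u+R+1];w=np.clip(90-g[v-R:v+R+1,u-R:u+R+1],0,None);w*=(np.hypot(xx-u,yy-v)<R)
    return (w*xx).sum()/w.sum(),(w*yy).sum()/w.sum()
H=blob(368,200);h=f(*H,.07)[:2];print("hub",H,h)
ang=lambda w:np.degrees(np.arctan2(w[1],w[0]))
B=[blob(*b) for b in((375,132),(300,192),(358,260))]
Q=[f(*b,.06)[:2] for b in B]
for n,b,q in zip("bca",B,Q):print(b,np.hypot(*(q-h)),ang(q-h))
print("opp bores dir",ang(Q[2]-Q[0]))
P=None
a=cv2.resize(d["frame"][80:320,250:640],None,fx=2,fy=2,interpolation=cv2.INTER_CUBIC);cv2.imwrite("pics/w9c.png",a)
sd=dict(np.load("side9.npz"))
for n,(u,v) in {"bc(471,312)":(471,312),"bb(461,419)":(461,419),"ba(275,410)":(275,410)}.items():
    q=plane(sd,250+u/4.6,190+v/4.6,.06)[:2];hh=plane(sd,250+376/4.6,190+347/4.6,.07)[:2];print("side",n,np.hypot(*(q-hh)),ang(q-hh),hh)
t=cams.snapshot("top");np.savez("top9.npz",**t);cv2.imwrite("pics/top9.png",cv2.resize(t["frame"][170:310,200:400],None,fx=4,fy=4))
E
```

```text
hub (np.float64(nan), np.float64(nan)) [nan nan]
(np.float64(374.0669934640523), np.float64(130.81045751633988)) nan nan
(np.float64(nan), np.float64(nan)) nan nan
(np.float64(356.9259259259259), np.float64(257.5711500974659)) nan nan
opp bores dir 2.7145274702490947
side bc(471,312) 0.06774677281536737 4.017900098664343 [ 0.5476375  -0.03339829]
side bb(461,419) 0.06274477079874471 -84.57984356034068 [ 0.5476375  -0.03339829]
side ba(275,410) 0.06466138144181321 -179.19517613950367 [ 0.5476375  -0.03339829]<stdin>:8: RuntimeWarning: invalid value encountered in scalar divide
```

View pics/w9c.png

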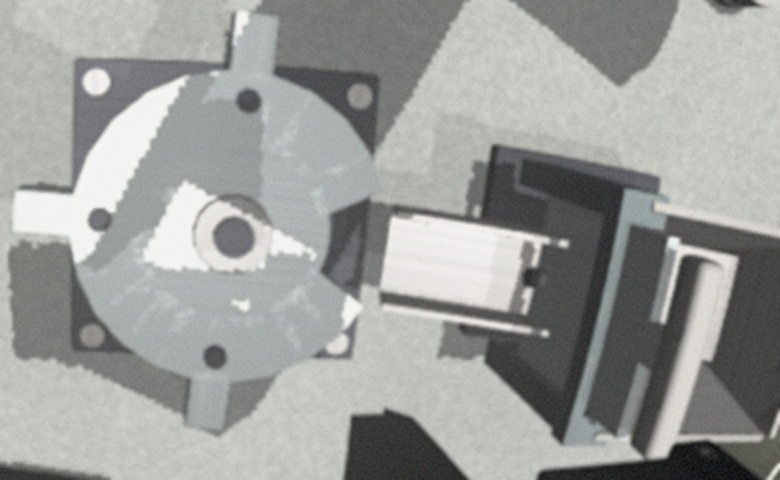

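View pics/top9.png

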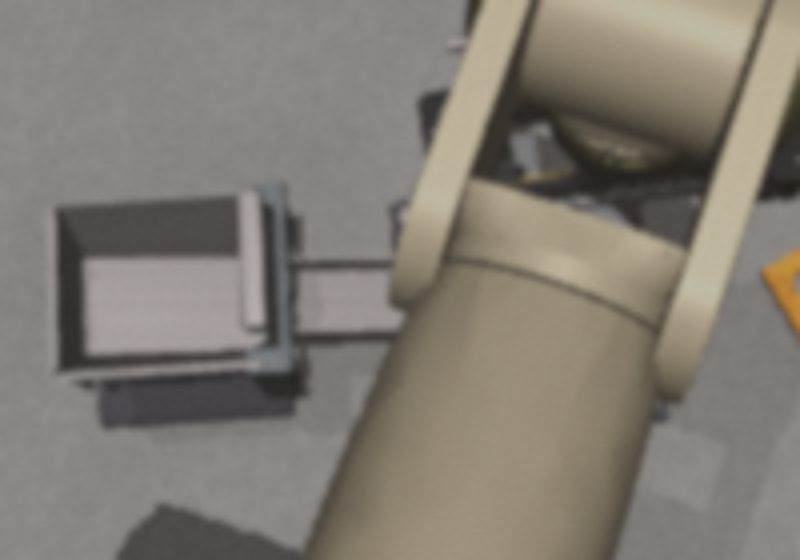

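```bash
python3 - <<'E'
from h import *
from plant import r
s=r.sense();d=dict(np.load("wrist9.npz"))
f=lambda u,v,z:wplane(d,s['eef_pos'],s['tcp_rot'],250+u/2,80+v/2,z)[:2]
ang=lambda w:np.degrees(np.arctan2(w[1],w[0]))
h=f(234,237,.07);print("hub",h)
A,L,C=f(249,100,.06),f(99,220,.06),f(214,357,.06)
print("a,b,c bores",ang(A-h),ang(L-h),ang(C-h),"a->c",ang(C-A),[np.hypot(*(q-h)) for q in(A,L,C)])
n1,n2=f(375,190,.06),f(358,308,.06);print("notch corners",np.hypot(*(n1-h)),ang(n1-h),ang(n2-h),np.hypot(*(n1-n2)))
for z in(.062,.09):
    l1,l2=f(393,207,z),f(382,304,z);print("lip",z,l1,l2,np.hypot(*(l1-l2)),ang((l1+l2)/2-h))
w1a,w1b,w2a,w2b=f(393,207,.09),f(566,243,.107),f(382,304,.09),f(546,333,.107)
print("wall dir",ang(w1b-w1a),ang(w2b-w2a))
e1,e2=f(710,262,.214),f(650,455,.214);print("bar",e1,e2,np.hypot(*(e1-e2)),ang(e1-e2))
# side: chute lip corners & notch corners
sd=dict(np.load("side9.npz"));g=lambda u,v,z:plane(sd,250+u/4.6,190+v/4.6,z)[:2]
hs=g(376,347,.07)
print("side notch",[ (ang(q-hs),np.hypot(*(q-hs))) for q in(g(240,322,.06),g(332,277,.06))])
print("side lip",[ (ang(q-hs),np.hypot(*(q-hs))) for q in(g(250,297,.065),g(313,265,.065))])
E
```

```text
hub [ 0.54929901 -0.02802844]
a,b,c bores -177.16863475418765 -86.60486758722271 2.6381873470449593 a->c 2.7346649363442554 [np.float64(0.06630251579508985), np.float64(0.06612132866849209), np.float64(0.06645557614425411)]
notch corners 0.07615541881710751 116.62337085878502 68.98588036840006 0.06249218693475491
lip 0.062 [0.52167616 0.0507995 ] [0.57270992 0.05711126] 0.05142259570594264 91.47147152689072
lip 0.09 [0.51851164 0.04064796] [0.56556151 0.04646701] 0.04740834660412551 95.7928727448842
wall dir 91.72333058243314 92.51735369562772
bar [0.49802931 0.12392612] [0.57419213 0.12700703] 0.07622511420885883 -177.68355632614563
side notch [(np.float64(117.12875049681028), np.float64(0.07988964515147506)), (np.float64(70.01266188613037), np.float64(0.07993170901164541))]
side lip [(np.float64(105.9435879244319), np.float64(0.08403257350998411)), (np.float64(75.72782089565892), np.float64(0.08745661983057047))]
```

The notch sits at 92.8–93.6° by the bores and corners. The chute is at about 93.5° (top view 93.7–94.2, other views ±2). That's within about 2 mm at the rim, so step 1 is met. Next is the handle at about (0.537,0.129). First I'll check in free air how far the tips reach at a 14 mm opening.

Emit:
arm_command(
  commands=[
    [214,0,0,35,0,0,-2.4],
    [214,-5,40,0,0,0,-2.4],
    [214,-5,45,0,0,0,0],
    [214,0,0,0,0,0,0],
    [214,0,0,0,0,0,0],
  ],
)

```text
t: 10.45
eef_pos: [0.5497, 0.019, 0.2865]
tcp_rot: [180.0, -0.0, -175.8]
wrist_force: [0.2, 0.5, -0.1]
width: 0.571
```

Emit:
arm_command(
  commands=[
    [214,0,0,0,0,0,0],
    [214,0,0,0,0,0,0],
    [214,0,0,0,0,0,0],
  ],
)

```text
t: 10.75
eef_pos: [0.5494, 0.0172, 0.2868]
tcp_rot: [180.0, -0.0, -176.0]
wrist_force: [-0.2, -0.1, -0.3]
width: 0.3
```

```bash
python3 - <<'E'
from plant import r,cams
from h import *
s=r.sense();p=s['eef_pos'];print(p,s['tcp_rot'],s['width'])
d=cams.snapshot("side");P=cloud(d)
m=(np.hypot(P[...,0]-p[0],P[...,1]-p[1])<.045)&(d["frame"].max(2)<70)&(P[...,2]>.25)
q=P[m];i=np.argsort(q[:,2])[:12];print(q[i].round(4), "offset",q[i][2:8,2].mean()-p[2])
u,v=map(int,proj(d,p));a=d["frame"][max(0,v-90):v+90,u-110:u+110].copy();cv2.circle(a,(110,min(v,90)),2,(0,0,255),-1)
cv2.imwrite("pics/side10.png",cv2.resize(a,None,fx=3,fy=3))
E
```

```text
[0.54936545 0.01717044 0.28684087] [ 1.79997943e+02 -2.13408643e-02 -1.75972509e+02] 0.29968133011895914
[[ 0.5584  0.0336  0.3091]
 [ 0.5427  0.0012  0.3094]
 [ 0.5501  0.0295  0.3106]
 [ 0.5475 -0.0068  0.3111]
 [ 0.5442  0.0325  0.3112]
 [ 0.5385  0.0358  0.3116]
 [ 0.5613 -0.0062  0.3116]
 [ 0.5471  0.0291  0.3116]
 [ 0.5453  0.0303  0.3117]
 [ 0.5406  0.0274  0.3117]
 [ 0.5377  0.0272  0.3127]
 [ 0.5522  0.0287  0.3127]] offset 0.0244414810355138
```

View pics/side10.png

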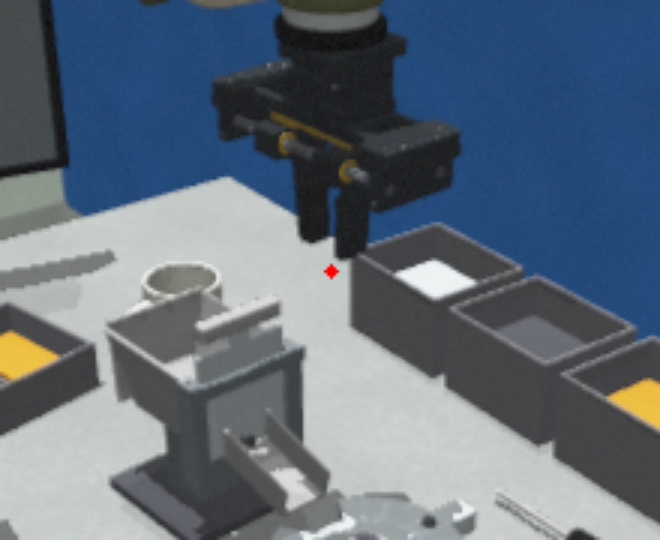

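The offset stays about 24 mm at every opening. So I'll set TCP at 0.163, which puts the tips at about 0.187: below the bar (0.198–0.214) and above the hopper top (0.170).

Emit:
arm_command(
  commands=[
    [0,-4,38,0,0,0,0],
    [0,-4,38,0,0,0,0],
    [0,-4,36,0,0,0,0],
    [0,0,0,0,0,0,0],
    [0,0,0,-30,0,0,0],
  ],
)

```text
t: 11.3
eef_pos: [0.5386, 0.1303, 0.2598]
tcp_rot: [-180.0, 0.4, -175.8]
wrist_force: [1.2, -0.8, -0.1]
width: 0.685
```

```bash
python3 - <<'E'
from plant import r,cams
from h import *
s=r.sense();p=s['eef_pos'];print(p,s['tcp_rot'],s['width'])
d=cams.snapshot("side");a=d["frame"][110:260,190:390];cv2.imwrite("pics/side11.png",cv2.resize(a,None,fx=4,fy=4))
w=cams.snapshot("wrist");cv2.imwrite("pics/wrist11.png",w["frame"])
E
```

```text
[0.53860258 0.13028531 0.25984168] [-179.96390374    0.43571252 -175.82441236] 0.684757319704742
```

View pics/side11.png

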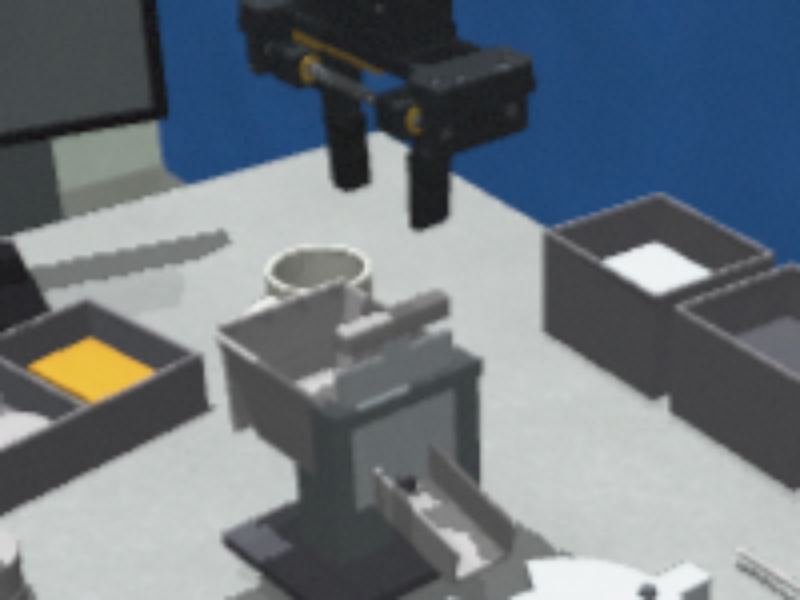

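View pics/wrist11.png

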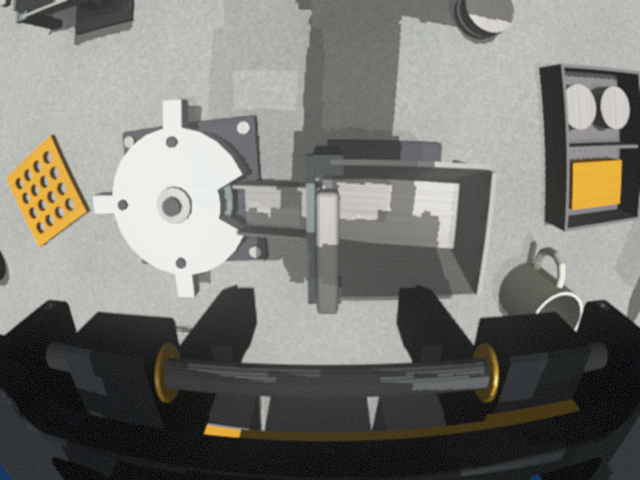

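The notch visibly straddles the chute mouth at (230,205). The bar at (328,252) is centred between the fingers (mid x≈327). I'll compute the bar centre from this view.

```bash
python3 - <<'E'
from plant import r
from h import *
s=r.sense();d=dict(np.load("wrist9.npz"))
f=lambda u,v,z:wplane(d,s['eef_pos'],s['tcp_rot'],u,v,z)[:2]
print(f(328,193,.214),f(329,308,.214)); a=f(328,193,.214)-f(329,308,.214);print(np.hypot(*a))
E
```

```text
[0.4979641  0.12789958] [0.57188994 0.13396251]
0.07417404730897727
```

Emit:
arm_command(
  commands=[
    [0,0,0,-35,0,0,0],
    [0,0,0,0,0,0,0],
    [0,0,0,0,0,0,0],
  ],
)

```text
t: 11.7
eef_pos: [0.5375, 0.1294, 0.2232]
tcp_rot: [-180.0, 0.0, -176.0]
wrist_force: [-0.6, 0.3, 1.4]
width: 1.004
```

Bar centre is (0.535,0.131), and the TCP is at (0.5375,0.1294). Descending 60 mm, then pinching gently.

Emit:
arm_command(
  commands=[
    [0,-2,1,-25,0,0,0],
    [0,0,0,-20,0,0,0],
    [0,0,0,-15,0,0,0],
    [0,0,0,0,0,0,0],
  ],
)

```text
t: 12.1
eef_pos: [0.5353, 0.1306, 0.1623]
tcp_rot: [180.0, -0.1, -175.9]
wrist_force: [1.0, 0.5, 0.9]
width: 0.996
```

```bash
python3 - <<'E'
from plant import r,cams
from h import *
s=r.sense();p=s['eef_pos'];print(p,s['tcp_rot'],s['width'],s['wrist_force'])
d=cams.snapshot("side");a=d["frame"][110:260,190:390];cv2.imwrite("pics/side12.png",cv2.resize(a,None,fx=4,fy=4))
E
```

```text
[0.53525336 0.13064947 0.16228704] [ 1.79998282e+02 -5.61682583e-02 -1.75928021e+02] 0.995923812081477 [1.02104151 0.54604582 0.91434893]
```

View pics/side12.png

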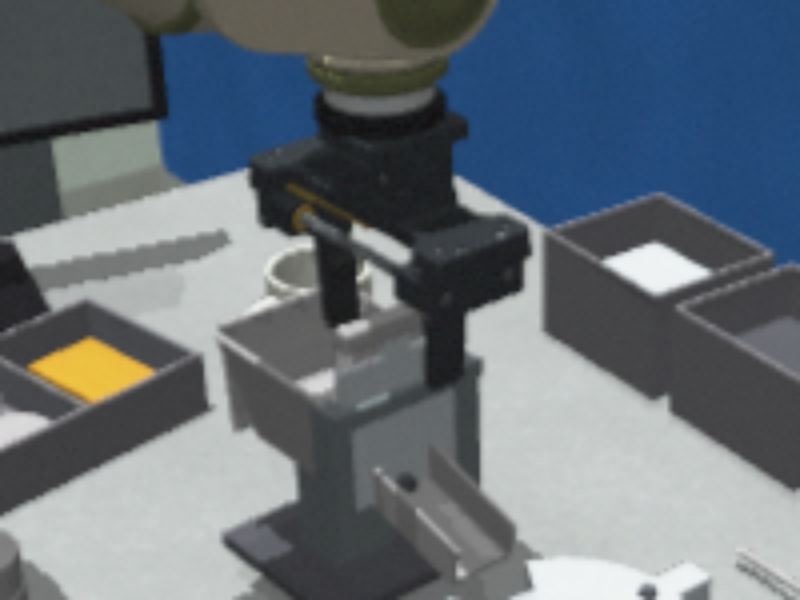

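The fingers are on both sides of the bar, with tips below it at (340,320) and (445,385). Closing with 40 N.

Emit:
arm_command(
  commands=[
    [255,0,0,0,0,0,0],
    [255,0,0,0,0,0,0],
    [255,0,0,0,0,0,0],
    [255,0,0,0,0,0,0],
    [255,0,0,0,0,0,0],
  ],
  squeeze=40,
)

```text
t: 12.65
eef_pos: [0.5352, 0.131, 0.1623]
tcp_rot: [-180.0, 0.0, -175.9]
wrist_force: [0.5, -0.1, -0.6]
width: 0.572
```

Emit:
arm_command(
  commands=[
    [255,0,0,0,0,0,0],
    [255,0,0,0,0,0,0],
    [255,0,0,0,0,0,0],
    [255,0,0,0,0,0,0],
    [255,0,0,0,0,0,0],
  ],
)

```text
t: 13.15
eef_pos: [0.5352, 0.13, 0.1621]
tcp_rot: [-179.9, -0.0, -175.9]
wrist_force: [-0.2, -3.2, 0.5]
width: 0.15
```

Closed on 14 mm (width 0.15). Drawing up gently.

Emit:
arm_command(
  commands=[
    [255,0,0,5,0,0,0],
    [255,0,0,8,0,0,0],
    [255,0,0,8,0,0,0],
    [255,0,0,8,0,0,0],
  ],
)

```text
t: 13.55
eef_pos: [0.5351, 0.1301, 0.1904]
tcp_rot: [-179.9, -0.1, -175.9]
wrist_force: [3.0, -5.0, -7.0]
width: 0.148
```

Emit:
arm_command(
  commands=[
    [255,0,0,8,0,0,0],
    [255,0,0,8,0,0,0],
    [255,0,0,7,0,0,0],
    [255,0,0,4,0,0,0],
  ],
)

```text
t: 13.95
eef_pos: [0.5351, 0.1301, 0.2176]
tcp_rot: [-179.9, -0.1, -175.9]
wrist_force: [1.0, -5.5, -6.3]
width: 0.154
```

Emit:
arm_command(
  commands=[
    [255,0,0,2,0,0,0],
    [255,0,0,1.5,0,0,0],
    [255,0,0,0,0,0,0],
    [255,0,0,0,0,0,0],
  ],
)

```text
t: 14.35
eef_pos: [0.5351, 0.1301, 0.221]
tcp_rot: [-179.9, -0.1, -175.9]
wrist_force: [1.1, -4.9, -4.7]
width: 0.153
```

```bash
python3 - <<'E'
from plant import r,cams
from h import *
s=r.sense();p=s['eef_pos'];print(p,s['tcp_rot'],s['width'],s['wrist_force'])
d=cams.snapshot("side");a=d["frame"][90:240,190:390];cv2.imwrite("pics/side13.png",cv2.resize(a,None,fx=4,fy=4))
E
```

```text
[0.53513836 0.13007584 0.22098256] [-1.79906957e+02 -6.13929599e-02 -1.75940281e+02] 0.1532080226951242 [ 1.088311   -4.89508699 -4.66629914]
```

View pics/side13.png

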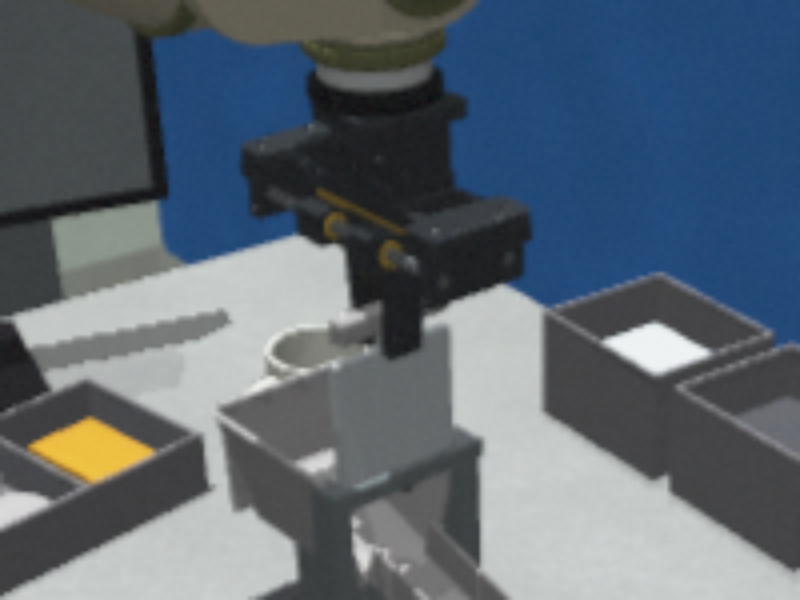

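The gate is up (plate visible from (330,380) to (450,470)), with a rise of 58.8 mm so far. I'll nudge it onto the stop in 1 mm steps.

Emit:
arm_command(
  commands=[
    [255,0,0,1,0,0,0],
    [255,0,0,0.5,0,0,0],
    [255,0,0,0,0,0,0],
  ],
)

```text
t: 14.7
eef_pos: [0.5351, 0.13, 0.2221]
tcp_rot: [-179.9, -0.1, -175.9]
wrist_force: [2.5, -4.7, -6.3]
width: 0.149
```

Emit:
arm_command(
  commands=[
    [255,0,0,0.5,0,0,0],
    [255,0,0,0.5,0,0,0],
    [255,0,0,0,0,0,0],
  ],
)

```text
t: 15.0
eef_pos: [0.535, 0.1301, 0.2222]
tcp_rot: [-179.9, -0.2, -175.9]
wrist_force: [4.8, -4.8, -12.5]
width: 0.148
```

The force rose to 12.5 N with no further rise (60.1 mm), so it's at the end stop. Releasing and lifting off.

Emit:
arm_command(
  commands=[
    [100,0,0,-0.7,0,0,0],
    [0,0,0,0,0,0,0],
    [0,0,0,0,0,0,0],
    [0,0,0,0,0,0,0],
    [0,0,0,0,0,0,0],
  ],
)

```text
t: 15.5
eef_pos: [0.5351, 0.1311, 0.2236]
tcp_rot: [180.0, 0.0, -175.9]
wrist_force: [-0.7, 0.2, -0.4]
width: 0.582
```

Emit:
arm_command(
  commands=[
    [0,0,0,0,0,0,0],
    [0,0,0,0,0,0,0],
    [0,0,0,20,0,0,0],
    [0,0,0,40,0,0,0],
    [0,0,0,30,0,0,0],
  ],
)

```text
t: 16.0
eef_pos: [0.5351, 0.131, 0.3154]
tcp_rot: [-180.0, 0.1, -175.9]
wrist_force: [1.1, -0.4, 0.2]
width: 1.001
```

Emit:
arm_command(
  commands=[
    [0,-40,0,0,0,0,0],
    [0,-40,15,0,0,0,0],
    [0,-40,15,0,0,0,0],
    [0,-30,15,0,0,0,0],
    [0,0,0,0,0,0,0],
  ],
)

```text
t: 16.5
eef_pos: [0.3823, 0.1771, 0.3143]
tcp_rot: [180.0, 0.1, -175.8]
wrist_force: [0.9, -0.0, 0.4]
width: 1.0
```

```bash
python3 - <<'E'
from plant import r,cams
from h import *
s=r.sense();print(s['t'],s['eef_pos'],s['width'],s['wrist_force'])
d=cams.snapshot("top");np.savez("top14.npz",**d);cv2.imwrite("pics/top14.png",d["frame"])
P=cloud(d);z=P[...,2];v,u=np.mgrid[:480,:640]
m=(z>.23)&(z<.30)&(abs(P[...,0]-.535)<.07)&(abs(P[...,1]-.13)<.03)
print("bar",m.sum(),np.median(P[m],0) if m.any() else '')
e=cams.snapshot("side");np.savez("side14.npz",**e);cv2.imwrite("pics/side14.png",e["frame"])
Q=cloud(e);k=(abs(Q[...,0]-.535)<.04)&(abs(Q[...,1]-.13)<.025)&(Q[...,2]>.22)&(Q[...,2]<.3);print("side bar top",k.sum(),np.percentile(Q[k][:,2],[90,98]))
E
```

```text
16.5 [0.38232095 0.17713235 0.31432702] 1.0001334146204157 [ 0.85339732 -0.04590762  0.35211763]
bar 276 [0.53146489 0.12891619 0.27277797]
side bar top 557 [0.2732546  0.27453451]
```

View pics/top14.png

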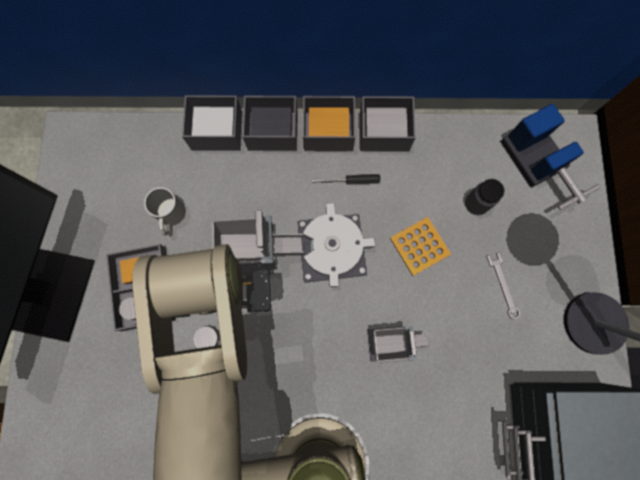

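View pics/side14.png

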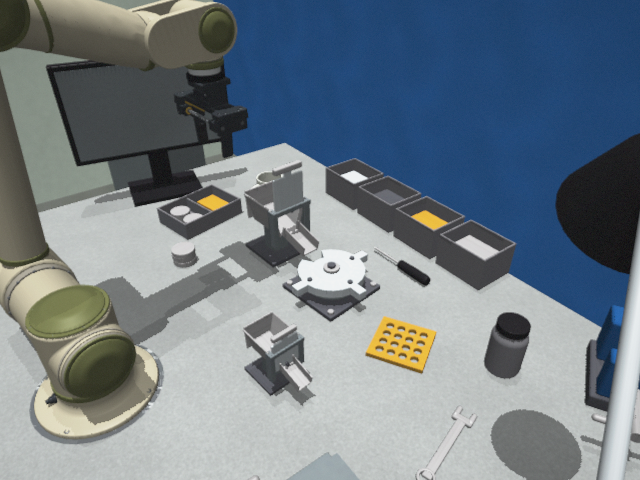

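The gate bar top is at 0.273 (it was 0.213), so the gate is about 60 mm up. Bystanders look unmoved. Last check: the dial angle in the same top view as at the start.

```bash
python3 - <<'E'
from h import *
d=dict(np.load("top14.npz"));P=cloud(d);z=P[...,2];v,u=np.mgrid[:480,:640]
m=(abs(z-.06)<.014)&(u>302)&(u<380)&(v>200)&(v<290)
w=np.array([plane(d,a,b,.06)[:2] for b,a in zip(*np.nonzero(m))])-[.5461,-.0295]
r=np.hypot(*w.T);a=np.degrees(np.arctan2(w[:,1],w[:,0]));A=a[(r>.088)&(r<.108)]
for lo,hi in((-30,30),(-120,-60)):
    t=A[(A>lo)&(A<hi)];print(len(t),t.mean())
t=A[abs(A)>150]%360;print(len(t),t.mean())
o=dict(np.load("top0.npz"));D=cv2.absdiff(d["frame"],o["frame"]).max(2)
for n,(x,y) in dict(plate=(421,246),wrench=(503,285),screw=(347,180),jar=(484,197),mug=(162,208)).items():print(n,np.percentile(D[y-25:y+25,x-30:x+30],95))
E
```

```text
68 2.9804694852713007
75 -87.12729730519021
69 182.78841055000302
plate 6.0
wrench 6.0
screw 6.0
jar 5.0
mug 6.0
```

```bash
python3 -c "
from plant import r
print(r.job_done())"
```

```text
the job is handed in; nothing more can be done
None
```

The dial's notch now faces the larger hopper's chute, the gate is drawn to its end stop and released, and the job is handed in. No verdict was reported.

**What I did:** I pushed the dial about 106° counter-clockwise by one ear, using the open jaws. I then pinched the gate's crossbar, drew it up 60 mm until the force rose at the stop, let go and backed away. The run took about 17 of the 72 s.

**Last checks:**
- **Dial:** the top view puts the notch at 92.9°. The chute is at 93.7–94.2° in that view, an error of roughly 1.5 mm at the rim.
- **Gate:** the top of the crossbar rose from 0.213 to 0.273 m, which matches the 60 mm stop. The gate stayed there after release.
- **Bystanders:** the mug, plate, wrench, screwdriver and jar show no change in before-and-after pictures. The arm hid the tray and the blank stack from the top camera. In the side view both look where they were.

**What failed or disagreed:**
- My first sweep passed over the ear without touching it. In the depth image the fingertips sit about 24 mm above the reported TCP. I lowered the tool and swept again.
- The camera views disagree by up to about 3 mm on the dial's centre. They put the chute direction anywhere from about 91 to 96°, and the notch still looks centred on the chute in every view.

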